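Load the weight hanger for a bracket test in the prosthetics workshop

ROBOT

A 6-joint arm with a two-finger parallel gripper is mounted at the origin on the work surface. World frame = base frame: x ahead of the robot, y to its left, z up, the work surface at z = 0. Lengths are in mm, angles in rad, forces in N, time in s.
With the tool pointing down it reaches from about 275 to 1000 mm from the base axis. Payload 8.4 kg.
Tool frame: the origin (TCP) lies at the very end of the fingers, on their centre line; the grasp point (between the pads) lies 19 mm behind it; z points along the fingers, y is the direction in which the jaws open and shut (so a half turn about z gives the same grasp; the last joint's range is limited). The gripper opens to 85 mm and grips with 20 to 120 N. Pads are 22 mm wide; open, the fingers measure 114 mm over their backs; the gripper's body (76 mm by 85 mm) begins 54 mm behind the grasp point. The pads swing forward as they close: fully open they stand 13 mm farther back than shut.
Start: joints at [-1.285, 0.353, 1.633, -0, 1.155, -0.002], TCP at [177.4, -599.297, 193.081] pointing down, gripper open.
Joint ranges: [-2.63, 2.63], [-0.92, 2.1], [0.06, 2.66], [-1.3, 4.44], [0, 2.69], [-3.02, 3.02]. Speed limits (rad/s): [2.22, 2.22, 2.79, 3.14, 3.14, 3.14].

INTERFACE

Orientations are given as [roll, pitch, yaw] about the fixed x, y, z axes, in that order (R = Rz(yaw) Ry(pitch) Rx(roll)).
In Python, from rig import r gives the robot as it stands.
- The arm moves only by the tool move_arm, never from a script. Its argument "increments" is a list of rows, each an object of numbers: "tx", "ty", "tz": the shift along the tool's x, y, z in cm; "rx", "ry", "rz": the turn, a rotation vector about the tool's x, y, z in degrees; "gripper": the gripper's target within -1 to 1 (fully open at 1, half-way at 0, shut at -1). A call has 1 to 12 rows; each row shifts and turns the commanded pose from where the row before left it, along the tool's axes as they then stand; what a row does not reach is not made up. A row lasts 1/10 s, in which the tool goes at most 50 mm and 8.59 degrees, less where a joint would pass 70% of its speed; a pose out of reach is approached as far as the arm can. A call is refused whole if a number of a shift passes 5 or a number of a turn 8.59, either way. A call with a gripper value outside its range is refused whole. The fingers move at their own pace and stop on an object; "squeeze" is the grip in N (left out, the last holds). Time passes only in rows, so rows that do not move let the fingers close. It gives the time, the measured TCP pose, the force and the opening at its end, in the units of the state.
- r.sense(): the state, without advancing time (a new reading comes with each control period).
- r.grab_frame(name): name is "scene" or "top"; returns (picture, depth): 384x512x3 uint8, red, green, blue; 384x512 float32, mm along the optical axis (not along the pixel's ray), 0 where there is no reading.
- r.camera_model(name): a dict with "fx", "fy", "cx", "cy" (pixels), "R" (3x3) and "t" (3): a world point X has camera coordinates R X + t. Camera axes: x right, y down, z forward; pixel columns grow to the right and rows downward; lengths in mm; the calibration is good to about 2 mm. A picture is of the moment at which its call begins. camera_model takes no time and is no camera call.
- r.sign_off(): hands the job in, once; it reports no verdict.
Trained networks look in the newest picture that a camera, given by its name, has taken for a name from the list of things; names that differ only in an ending like _2 or _b are one class to them, and where a whole thing is asked for, a point or a joint stands for the part that bears it (a point fixed in the world has none). Each returns a list of dicts, best first, with "confidence" (0 to 1); they miss things now and then, are a little off and sometimes report something else, mostly with a low value. They report only what shows in the picture. A call takes as long as a camera call. They do not tell look-alikes from the thing itself.
- r.cut_out(query, camera): "mask" (384x512 bool, what is visible of it) and "bbox" ([left, top, right, bottom] in pixels, round what is visible of it).
- r.place_of(query, camera): "location" ([row, column] in pixels: a listed point, or the origin of a listed thing).
The state is a dict: "clock": time; "qpos": joint angles; "qvel": joint speeds; "joint_efforts": joint torques, N m; "eef_pos": TCP position; "tcp_rot": TCP orientation; "contact_force": force on the tool from outside, world axes, zero at the start; "wrist_torque": the same for the moment, N m; "opening": opening from 0.0 (shut) to 1.0 (fully open).
Only numpy, scipy, OpenCV 4.12 (cv2) and the standard library are available. Lean on these libraries where they do the work, as an engineer would, in place of code of your own. Each camera call takes 0.05 s, during which the arm holds its last target. There are 200 camera calls.

TASK

Make up the test load: put every slotted disc whose slot goes over the gauge pin on the standing weight hanger, with each slot turned well away from all the other slots (an eighth of a turn at the very least, a quarter is better) so that none can slide off, and lay the discs whose slot is too narrow for the pin in the grey tray. When all the discs that fit are on, lift the loaded hanger by its head, hang it in the fork of the test bracket, fully home, and leave it hanging upright and still; do not shift the plaster stump or the brush.

Things in the scene. Friction and masses are not known exactly. Their poses are not given: they have to be found in the camera images.
- disc_a: steel slotted disc, 56 mm diameter, 8 mm thick, 0.14 kg, with two flats 48 mm apart to grip by. A straight slot, 14 mm wide (goes over the 10 mm gauge pin) or 7 mm (does not; try or look), runs out through the rim; its square inner end lies 6 mm beyond the centre. Origin: centre of the underside. x points along the slot out of its mouth, y across the flats, z up. May be absent.
- disc_a_mouth (a point): point in the slot of disc_a, 22 mm from the disc's centre towards the open mouth, at mid thickness (4 mm above the underside)
- disc_b: steel slotted disc, 56 mm diameter, 8 mm thick, 0.14 kg, with two flats 48 mm apart to grip by. A straight slot, 14 mm wide (goes over the 10 mm gauge pin) or 7 mm (does not; try or look), runs out through the rim; its square inner end lies 6 mm beyond the centre. Origin: centre of the underside. x points along the slot out of its mouth, y across the flats, z up. May be absent.
- disc_b_mouth (a point): point in the slot of disc_b, 22 mm from the disc's centre towards the open mouth, at mid thickness (4 mm above the underside)
- disc_c: steel slotted disc, 56 mm diameter, 8 mm thick, 0.14 kg, with two flats 48 mm apart to grip by. A straight slot, 14 mm wide (goes over the 10 mm gauge pin) or 7 mm (does not; try or look), runs out through the rim; its square inner end lies 6 mm beyond the centre. Origin: centre of the underside. x points along the slot out of its mouth, y across the flats, z up. May be absent.
- disc_c_mouth (a point): point in the slot of disc_c, 22 mm from the disc's centre towards the open mouth, at mid thickness (4 mm above the underside)
- disc_d: steel slotted disc, 56 mm diameter, 8 mm thick, 0.14 kg, with two flats 48 mm apart to grip by. A straight slot, 14 mm wide (goes over the 10 mm gauge pin) or 7 mm (does not; try or look), runs out through the rim; its square inner end lies 6 mm beyond the centre. Origin: centre of the underside. x points along the slot out of its mouth, y across the flats, z up. May be absent.
- disc_d_mouth (a point): point in the slot of disc_d, 22 mm from the disc's centre towards the open mouth, at mid thickness (4 mm above the underside)
- disc_e: steel slotted disc, 56 mm diameter, 8 mm thick, 0.14 kg, with two flats 48 mm apart to grip by. A straight slot, 14 mm wide (goes over the 10 mm gauge pin) or 7 mm (does not; try or look), runs out through the rim; its square inner end lies 6 mm beyond the centre. Origin: centre of the underside. x points along the slot out of its mouth, y across the flats, z up. May be absent.
- disc_e_mouth (a point): point in the slot of disc_e, 22 mm from the disc's centre towards the open mouth, at mid thickness (4 mm above the underside)
- disc_f: steel slotted disc, 56 mm diameter, 8 mm thick, 0.14 kg, with two flats 48 mm apart to grip by. A straight slot, 14 mm wide (goes over the 10 mm gauge pin) or 7 mm (does not; try or look), runs out through the rim; its square inner end lies 6 mm beyond the centre. Origin: centre of the underside. x points along the slot out of its mouth, y across the flats, z up. May be absent.
- disc_f_mouth (a point): point in the slot of disc_f, 22 mm from the disc's centre towards the open mouth, at mid thickness (4 mm above the underside)
- hanger: loose weight hanger, 0.25 kg: foot plate 46 mm diameter, 6 mm thick; stem 10 mm diameter; head 24 mm diameter, 14 mm tall, underside 52 mm, top 66 mm above the foot's bottom. Discs go on sideways under the head (too wide for the slots), the stem in the slot, and stack on the foot plate, centred on the stem. Origin: centre of the foot's underside, z up the stem; yaw means nothing
- hanger_head (a point): centre of the hanger's head, 59 mm above the bottom of its foot, 7 mm above the head's underside
- gauge: fixed gauge: block 60 x 60 x 12 mm on the bench with an upright steel pin, 10 mm diameter, reaching 45 mm above the bench. Moved level and mouth first against the pin, underside some 20 mm above the bench, a wide-slot disc goes on until the pin is at its centre; a narrow one stops with its centre about 30 mm short. Origin: on the bench under the pin's axis
- gauge_tip (a point): top centre of the gauge pin, 45 mm above the bench
- bracket: fixed bracket: level fork plate 5 mm thick, 36 mm wide, top 95 mm above the bench, on a blue column whose near face is 60 mm beyond the seat. Fork slot 14 mm wide, open towards -x, 30 mm from prong ends to seat, ending 7 mm beyond it. The hanger's stem goes in sideways under the head; the head rests on the plate. Origin: on the bench below the seat; x from fork mouth to column, z up
- bracket_seat (a point): where the axis of the hanging hanger belongs, in the fork's slot, at the height of the plate's top (95 mm); axes as the bracket's
- tray: fixed open grey plastic tray, 150 x 150 mm outside, 22 mm high, walls and floor 4 to 5 mm thick, for discs that do not fit. Origin: centre of its underside on the bench; x and y along its sides
- stump: bystander: plaster model of a stump, a dome 74 mm across and 108 mm tall; origin under its centre
- brush: bystander: brush 140 mm long lying on the bench; origin under its middle
Things that resemble listed ones, but are neither listed nor needed, are in the scene too. Leave any green or orange look-alike of the disc_c alone.

How it is judged:
By the outcome, as a careful person would: the job done as asked, in the order asked, and still so for the second after the job is handed in, with the robot touching nothing.
Of disc_a, disc_b, disc_c, disc_d, disc_e, disc_f only 5 to 6 are there at a start; the rules pass over those that are not, and their reading is None.
At some moment in a run one of disc_a, disc_b, disc_c, disc_d, disc_e, disc_f may be knocked a few centimetres aside while the robot is not near it.
It also fails if it takes over 210 s, if anything falls off the work surface, if the arm or the gripper's body presses on something with over 40 N, if the wrist force passes 120 N, or if a joint passes its speed limit or range.

## Working session

There is one attempt and no reset: what is moved stays moved. The work goes in short steps, Python scripts to look and compute and a tool call to move; the robot and the scene stay as the last step left them, time stands still between calls to the robot, and variables do not carry over. Pictures are saved under pics/ and viewed, about 12 in all and at most 16, crops included, and the job is handed in when it is done.

Besides the shell and the picture viewer there is one more tool, called after ">>>" by a JSON object that holds its "fn" and its "kwargs", one argument or row to a line. move_arm: Moves the arm, as the interface text tells. Its arguments: {"type":"object","properties":{"increments":{"type":"array","items":{"type":"object","properties":{"tx":{"type":"number"},"ty":{"type":"number"},"tz":{"type":"number"},"rx":{"type":"number"},"ry":{"type":"number"},"rz":{"type":"number"},"gripper":{"type":"number"}}}},"squeeze":{"type":"number"}},"required":["increments"]}

```bash
ls; mkdir -p pics; python3 - <<'E'
from rig import r
import cv2
print(r.sense())
for n in("scene","top"):
    p,d=r.grab_frame(n); cv2.imwrite(f"pics/{n}0.png",cv2.resize(p[:,:,::-1],(800,600),interpolation=cv2.INTER_CUBIC))
    m=r.camera_model(n); print(n,{k:(v if not hasattr(v,'tolist') else v.tolist()) for k,v in m.items()})
E
```

```text
pics
{'clock': 0.0, 'qpos': array([-1.28535013e+00,  3.53645349e-01,  1.63415996e+00,  3.48010874e-05,
        1.15520232e+00, -2.39759923e-03]), 'qvel': array([-7.89147123e-04, -2.39687962e-03, -9.63365628e-05,  7.79175613e-05,
       -7.93529216e-04, -6.37483176e-04]), 'joint_efforts': array([ 1.94766704e-03, -6.05245042e+01, -3.42069197e+01,  2.04882363e-04,
        9.05363326e-03, -3.13500394e-06]), 'eef_pos': array([ 177.28762628, -598.75838374,  192.35242006]), 'tcp_rot': array([-3.14017775e+00, -3.52112601e-05,  2.87829698e-01]), 'contact_force': array([-0.0275262 ,  0.22696412, -0.17429202]), 'wrist_torque': array([-0.04530785, -0.00418941,  0.05095415]), 'opening': 1.000706071064657}
scene {'fx': 377.50364779182235, 'fy': 377.50364779182235, 'cx': 253.8982401345248, 'cy': 193.3449708534764, 'R': [[-0.62350310090773, 0.7818179163355009, 0.0021514774598676363], [0.5970718600324376, 0.47794028698027236, -0.6442656874602434], [-0.5047267350912275, -0.4004170672911313, -0.7647987284940525]], 't': [342.7906639320338, -273.4862549887106, 1498.311711010589]}
top {'fx': 380.3306646725143, 'fy': 380.3306646725143, 'cx': 257.02431975140655, 'cy': 194.85302617664493, 'R': [[0.012839401599697492, -0.999769899937353, -0.01718420628999196], [-0.9856720198393365, -0.009764029924311182, -0.16839041844915129], [0.16818388469887596, 0.019100023531201934, -0.9855705809472516]], 't': [2.460597748189464, 531.129665557655, 1089.9361160750161]}
```

View pics/scene0.png

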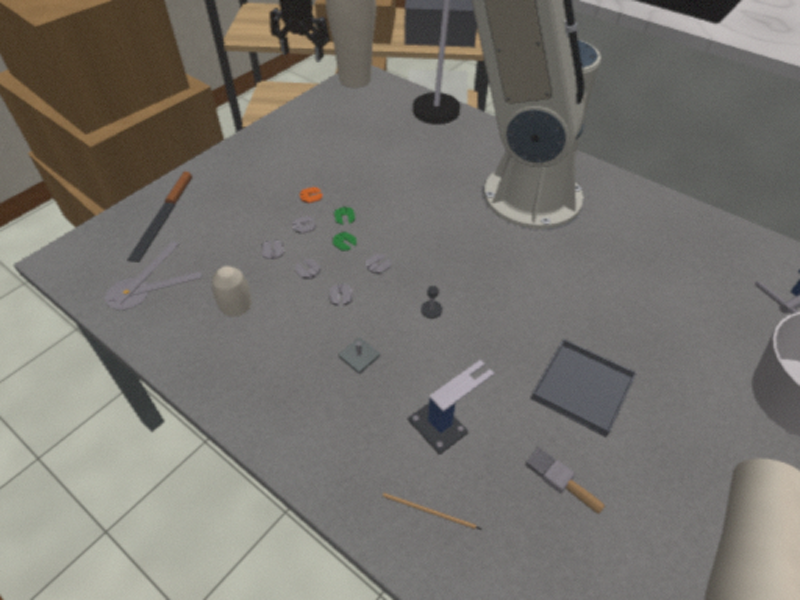

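View pics/top0.png

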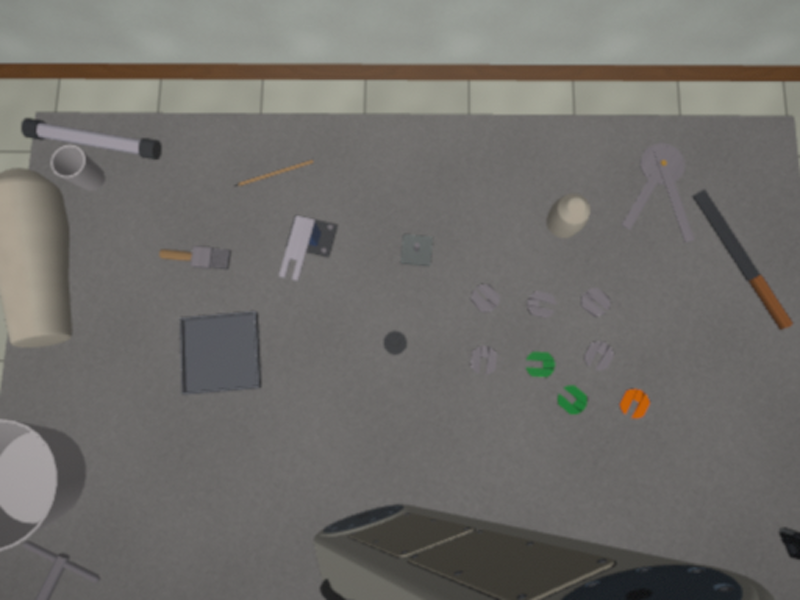

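The top picture (800x600 scale) shows five grey discs at about (485,297), (541,303), (595,301), (484,360) and (599,354). The look-alikes are green at (540,365) and (572,400), and orange at (634,403). The hanger is at (395,343), the gauge at (416,250), the fork at (297,248), the tray at (221,352), the brush at (195,257) and the stump at (570,215).

```bash
cat > h.py <<'E'
from rig import r
import numpy as np, cv2
CAM={n:r.camera_model(n) for n in("scene","top")}
def ray(n,row,col,z):
    m=CAM[n];R=np.array(m["R"]);t=np.array(m["t"])
    d=R.T@np.array([(col-m["cx"])/m["fx"],(row-m["cy"])/m["fy"],1]);c=-R.T@t
    return c+d*(z-c[2])/d[2]
def proj(n,X):
    m=CAM[n];p=np.array(m["R"])@np.asarray(X,float)+np.array(m["t"])
    return np.array([m["fx"]*p[0]/p[2]+m["cx"],m["fy"]*p[1]/p[2]+m["cy"]])
def rect(n,img,x,y,z,size=80,s=4):
    """metric ortho view at height z, centred x,y: image right=+x, up=+y; s px/mm"""
    h=size/2
    src=np.float32([proj(n,(x+a,y+b,z)) for a,b in((-h,h),(h,h),(h,-h),(-h,-h))])
    w=size*s;dst=np.float32([[0,0],[w,0],[w,w],[0,w]])
    return cv2.warpPerspective(img,cv2.getPerspectiveTransform(src,dst),(w,w),flags=cv2.INTER_CUBIC)
E
python3 - <<'E'
from h import *
zs=dict(disc_a=0,disc_a_mouth=4,hanger=0,hanger_head=59,gauge=0,gauge_tip=45,bracket=0,bracket_seat=95,tray=0,brush=0,stump=0)
for n in("top","scene"):
    r.grab_frame(n)
    for q,z in zs.items():
        for o in r.place_of(q,n):
            if o["confidence"]>.2: print(n,q,round(o["confidence"],2),np.round(o["location"],1),np.round(ray(n,*o["location"],z)[:2],1))
E
```

```text
top disc_a 0.79 [229.1 379.5] [ 436.8 -364.4]
top disc_a 0.78 [254.9 405.8] [ 360.3 -439.8]
top disc_a 0.78 [234.2 344.2] [ 420.1 -257.1]
top disc_a 0.77 [229.9 309.8] [ 432.  -152.9]
top disc_a 0.61 [187.4 311. ] [ 563.9 -158. ]
top disc_a 0.57 [260. 368.] [ 343.7 -326.3]
top disc_a 0.49 [192.4 345.1] [ 549.2 -263.2]
top disc_a_mouth 0.43 [194.1 379.1] [ 544.1 -366.4]
top disc_a_mouth 0.23 [233.5 382.2] [ 423.3 -370.8]
top hanger 0.7 [219.3 251.3] [462.4  26. ]
top hanger 0.63 [157.1 269.7] [660.  -29.1]
top hanger 0.3 [227.7 380.9] [ 441.1 -368.8]
top gauge 0.89 [159.1 269.1] [653.5 -27.2]
top gauge_tip 0.76 [158.1 264.8] [644.4 -13.6]
top bracket 0.84 [175.1 193.3] [599.7 210.4]
top bracket 0.6 [228.6 381.7] [ 438.4 -371.1]
top bracket_seat 0.57 [170.6 185.5] [591.6 215.3]
top tray 0.68 [228.4 141. ] [430.6 364.8]
top tray 0.67 [196.8 387.4] [ 536.7 -392.7]
top brush 0.56 [164.3 123.5] [632.7 433.6]
scene disc_a 0.68 [146.2 196.9] [ 446.6 -355.6]
scene disc_a 0.58 [168.3 238.5] [ 437. -160.]
scene disc_a 0.57 [170.5 195.3] [ 540.7 -272.2]
scene disc_a 0.56 [186.5 221. ] [ 540.  -1
[... 177 characters left out ...]
2] [ 539.1 -375.6]
scene disc_a_mouth 0.55 [163.5 245.2] [ 406.7 -154. ]
scene disc_a_mouth 0.44 [173.3 194.1] [ 555.5 -263. ]
scene hanger 0.62 [198.8 276.4] [465.6  28.4]
scene hanger_head 0.7 [185.9 275.8] [464.5  21.6]
scene hanger_head 0.44 [158.7 175.4] [ 579.3 -319.4]
scene gauge 0.61 [188.2 218.6] [ 550.8 -152.4]
scene gauge 0.38 [168.1 192.4] [ 538.7 -288.5]
scene gauge_tip 0.63 [217.1 229.7] [643.2 -19.7]
scene bracket 0.58 [255.7 299.9] [596.9 211. ]
scene bracket 0.22 [249.7 372.5] [444.5 368.7]
scene bracket_seat 0.59 [243.  299.6] [617.  212.7]
scene tray 0.74 [246.7 373.4] [433.3 365.9]
scene brush 0.72 [308.2 362. ] [627.1 431.3]
scene stump 0.76 [197.1 150.3] [ 721.9 -303.5]
```

```bash
cat > mos.py <<'E'
from h import *
def mosaic(fn,pts,size=80,s=2.5,nf=3):
    im={n:np.mean([r.grab_frame(n)[0].astype(np.float32) for _ in range(nf)],0).astype(np.uint8) for n in("top","scene")}
    rows=[]
    for n in("top","scene"):
        rows.append(np.hstack([cv2.resize(rect(n,im[n],x,y,z,size,4),(int(size*s),)*2) for x,y,z in pts]))
    o=np.vstack(rows)[:,:,::-1]; o=cv2.convertScaleAbs(o,alpha=1.5); cv2.imwrite(fn,o); print(o.shape); return im
E
python3 - <<'E'
from mos import *
D=[(562,-156,8),(548,-262,8),(543,-364,8),(435,-155,8),(440,-366,8)]
im=mosaic("pics/m1.png",D,80,2)
np.savez("im.npz",**im)
E
```

```text
(320, 800, 3)
```

View pics/m1.png

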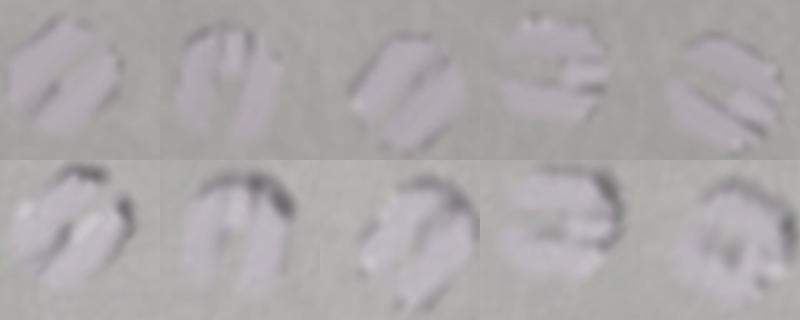

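```bash
cat > fit.py <<'E'
from h import *
from scipy.optimize import minimize
def solid(P,x,y,a,w):
    c,s=np.cos(a),np.sin(a);dx,dy=P[...,0]-x,P[...,1]-y
    u=c*dx+s*dy;v=-s*dx+c*dy
    return (u*u+v*v<28**2)&(abs(v)<24)&~((u>-6)&(abs(v)<w/2))
def classes(n,box,x,y,a,w,z0,ss=4):
    c0,r0,c1,r1=box;m=CAM[n];R=np.array(m["R"]);t=np.array(m["t"]);cc=-R.T@t
    cs=np.arange(c0,c1,1/ss)+.5/ss-.5;rs=np.arange(r0,r1,1/ss)+.5/ss-.5
    C,Q=np.meshgrid(cs,rs);d=np.stack([(C-m["cx"])/m["fx"],(Q-m["cy"])/m["fy"],np.ones_like(C)],-1)@R
    P=lambda z:cc+d*((z-cc[2])/d[...,2])[...,None]
    top=solid(P(z0+8),x,y,a,w);side=np.zeros_like(top)
    for z in(6.5,5,3.5,2,.5):side|=solid(P(z0+z),x,y,a,w)
    side&=~top
    f=lambda M:cv2.GaussianBlur(M.astype(float).reshape(r1-r0,ss,c1-c0,ss).mean((1,3)),(0,0),.6)
    return f(top),f(side)
def cost(p,w,ims,z0=0,names=("top","scene")):
    x,y,a=p[0],p[1],p[2];e=0
    for n in names:
        ox=p[3:5] if n=="scene" and len(p)>3 else (0,0)
        u=proj(n,(p0c[0],p0c[1],z0+4));b=[int(u[0])-15,int(u[1])-14,int(u[0])+16,int(u[1])+15]
        g=ims[n][b[1]:b[3],b[0]:b[2]].astype(float).mean(2)
        T,S=classes(n,b,x+ox[0],y+ox[1],a,w,z0)
        A=np.stack([np.ones(g.size),T.ravel(),S.ravel()],1)
        k,*_=np.linalg.lstsq(A,g.ravel(),rcond=None);e+=((g.ravel()-A@k)**2).sum()/g.var()/g.size
    return e
def fit(x,y,ims,z0=0,names=("top","scene")):
    global p0c;p0c=(x,y);out=[]
    k=5 if len(names)>1 else 3
    for w in(14,7):
        c=sorted((cost([x,y,a],w,ims,z0,names),a) for a in np.arange(0,2*np.pi,np.pi/12))
        best=min((minimize(cost,[x,y,a]+[0]*(k-3),args=(w,ims,z0,names),method="Nelder-Mead",options=dict(initial_simplex=np.array([[x,y,a]+[0]*(k-3)]+[[x+4*(i==0),y+4*(i==1),a+.2*(i==2)]+[3*(i==j) for j in range(3,k)] for i in range(k)]),xatol=.05,fatol=1e-5,maxfev=250)) for _,a in c[:4]),key=lambda o:o.fun)
        out.append((round(best.fun,4),w,np.round(best.x[:2],1).tolist(),round(np.degrees(best.x[2])%360,1),np.round(best.x[3:],1).tolist()))
    return out
E
cat > f1.py <<'E'
from fit import *
ims=dict(np.load("im.npz"))
for p in [(562,-156),(548,-262),(543,-364),(435,-155),(440,-366)]:
    for o in fit(*p,ims):print(o)
    print()
E
time python3 f1.py
```

```text
(np.float64(0.9538), 14, [549.9, -156.2], np.float64(226.9), [5.7, 4.4])
(np.float64(0.8756), 7, [551.8, -155.9], np.float64(219.3), [3.6, 4.3])

(np.float64(0.7323), 14, [540.9, -266.1], np.float64(248.7), [3.7, 3.1])
(np.float64(0.7809), 7, [541.4, -265.9], np.float64(250.7), [2.8, 3.2])

(np.float64(1.1629), 14, [548.3, -369.1], np.float64(53.3), [3.4, 2.5])
(np.float64(1.0034), 7, [548.3, -369.9], np.float64(51.1), [3.0, 3.6])

(np.float64(1.123), 14, [428.2, -149.6], np.float64(169.8), [4.1, 3.7])
(np.float64(1.2567), 7, [430.0, -151.2], np.float64(69.4), [4.1, 3.3])

(np.float64(1.1469), 14, [440.2, -372.2], np.float64(149.8), [5.1, 2.8])
(np.float64(1.1849), 7, [440.3, -372.7], np.float64(152.1), [4.9, 2.8])

real	1m37.953s
user	1m18.200s
sys	0m18.743s
```

```bash
python3 - <<'E'
from h import *
ims=dict(np.load("im.npz"))
for n in("top","scene"):
    p,d=r.grab_frame(n);m=CAM[n];R=np.array(m["R"]);t=np.array(m["t"])
    for X in[(490,-210),(500,-100),(550,60),(560,100),(480,-310),(562-6,-166),(540,-360)]:
        u=np.round(proj(n,(*X,0))).astype(int);z=d[u[1],u[0]]
        P=R.T@(np.array([(u[0]-m["cx"])/m["fx"]*z,(u[1]-m["cy"])/m["fy"]*z,z])-t);print(n,X,np.round(P,1))
im=ims["top"][180:240,300:395]
g=cv2.resize(im,None,fx=8.4,fy=8.4,interpolation=cv2.INTER_LANCZOS4).astype(float)
g=np.clip((g-60)*2.2,0,255).astype(np.uint8)
cv2.imwrite("pics/c1.png",g[:,:,::-1]);print(g.shape, im.min(),im.max())
E
```

```text
top (490, -210) [ 490.8 -209.6   -1.4]
top (500, -100) [498.5 -98.8   1.7]
top (550, 60) [549.5  59.1   5.1]
top (560, 100) [558.9  99.9   3.2]
top (480, -310) [ 479.5 -310.2   -1.5]
top (556, -166) [ 554.7 -166.4    6.1]
top (540, -360) [ 537.4 -358.4    8.6]
scene (490, -210) [ 487.6 -212.4   -1.7]
scene (500, -100) [ 498.9 -101.4   -3.7]
scene (550, 60) [551.3  62.3   1.8]
scene (560, 100) [559.2  99.6  -0. ]
scene (480, -310) [ 474.7 -313.2   -3.9]
scene (556, -166) [ 559.4 -160.3    8.2]
scene (540, -360) [ 543.1 -355.3    7.5]
(504, 798, 3) 35 126
```

View pics/c1.png

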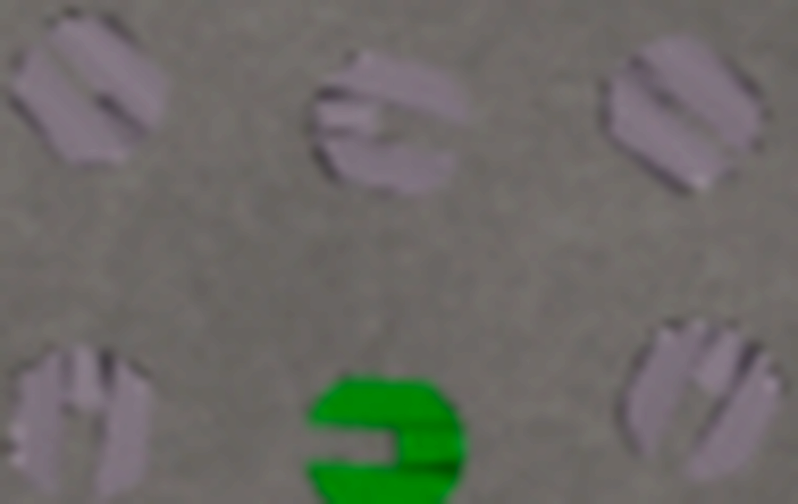

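The enlarged top crop (right = −y, down = −x) shows two narrow-slot discs, at top-left (90,88) and top-right (685,110). Three have wide slots: top-middle (390,122) with its mouth to −y, bottom-left (80,420) with its mouth to −x, and bottom-right (700,400) with its mouth to −x, +y. The green look-alike is at (390,440). Next I'll refine with a colour-based fit.

```bash
cat > fit2.py <<'E'
from fit import *
import fit as F
def chroma(im):
    f=im.astype(np.float32); return (f[...,0]+f[...,2])/2-f[...,1]
def cost2(p,n,im,z0,free):
    x,y,a,w=p; u=proj(n,(*F.p0c,z0+4));b=[int(u[0])-13,int(u[1])-13,int(u[0])+14,int(u[1])+14]
    g=im[b[1]:b[3],b[0]:b[2]]
    T,S=classes(n,b,x,y,a,w,z0,3); A=np.stack([np.ones(g.size),T.ravel(),S.ravel()],1)
    k,*_=np.linalg.lstsq(A,g.ravel(),rcond=None)
    return ((g.ravel()-A@k)**2).sum()/g.var()/g.size+ .002*max(0,4-w)**2
def fit2(x,y,im,n="top",z0=0,a0=None):
    """im: chroma image. returns cost,x,y,yaw deg,w"""
    F.p0c=(x,y)
    sc=[(cost2([x+i,y+j,np.radians(a),11],n,im,z0,1),x+i,y+j,np.radians(a)) for a in(range(0,360,20) if a0 is None else (a0,)) for i in(-5,0,5) for j in(-5,0,5)]
    best=None
    for c in sorted(sc)[:3]:
        q=list(c[1:])+[11];S=np.array([q]+[[q[i]+(3,3,.2,4)[i]*(i==j) for i in range(4)] for j in range(4)])
        o=minimize(cost2,q,args=(n,im,z0,1),method="Nelder-Mead",options=dict(initial_simplex=S,xatol=.05,fatol=1e-5,maxfev=200))
        if best is None or o.fun<best.fun:best=o
    b=best.x;return round(float(best.fun),3),round(b[0],1),round(b[1],1),round(float(np.degrees(b[2])%360),1),round(abs(b[3]),1)
def grab(n="top",k=2): return np.mean([r.grab_frame(n)[0].astype(np.float32) for _ in range(k)],0)
E
cat > f2.py <<'E'
from fit2 import *
ims=dict(np.load("im.npz"))
for p in [(556,-158),(545,-263),(546,-366),(432,-154),(440,-369)]:
    print([tuple(map(float,fit2(*p,chroma(ims[n]),n))) for n in("top","scene")])
# bench plane
for n in("top","scene"):
    p,d=r.grab_frame(n);m=CAM[n];R=np.array(m["R"]);t=np.array(m["t"]);V=[]
    for x in range(350,650,4):
        for y in range(-420,400,4):
            u=np.round(proj(n,(x,y,0))).astype(int);z=d[u[1],u[0]]
            if z>0:V.append(R.T@(np.array([(u[0]-m["cx"])/m["fx"]*z,(u[1]-m["cy"])/m["fy"]*z,z])-t))
    V=np.array(V);k=abs(V[:,2])<7;V=V[k];A=np.c_[V[:,:2]-[500,0],np.ones(len(V))];print(n,np.linalg.lstsq(A,V[:,2],rcond=None)[0])
E
time python3 f2.py
```

```text
[(0.057, 553.4, -154.2, 42.9, 6.3), (0.145, 555.9, -152.1, 44.7, 5.3)]
[(0.053, 542.1, -265.1, 256.5, 14.1), (0.186, 545.2, -262.1, 258.0, 12.6)]
[(0.047, 547.4, -370.8, 227.8, 5.4), (0.18, 550.9, -367.8, 227.4, 6.6)]
[(0.064, 430.7, -150.5, 173.1, 13.8), (0.753, 432.9, -148.0, 170.6, 12.3)]
[(0.051, 441.8, -373.2, 150.4, 13.9), (0.436, 443.7, -371.3, 146.5, 15.1)]
top [-2.76620171e-03  3.49230227e-04 -5.64185949e-01]
scene [-0.00077529  0.00122441 -0.09897804]
real	0m15.895s
user	0m14.871s
sys	0m0.423s
```

```bash
python3 - <<'E'
from mos import *
ims=dict(np.load("im.npz"))
P=[(463,25,66),(598,213,95),(645,-17,45)]
rows=[]
for n in("top","scene"):
    rows.append(np.hstack([rect(n,ims[n],x,y,z,s,k) for (x,y,z),s,k in zip(P,(65,130,65),(4,2,4))]))
o=np.vstack(rows)[:,:,::-1].astype(float);o=np.clip(o*1.8,0,255).astype(np.uint8)
for i in range(3):
  for j in range(2): cv2.drawMarker(o,(130+260*i,130+260*j),(0,0,255),0,10)
cv2.imwrite("pics/m2.png",o);print(o.shape)
E
```

```text
(520, 780, 3)
```

View pics/m2.png

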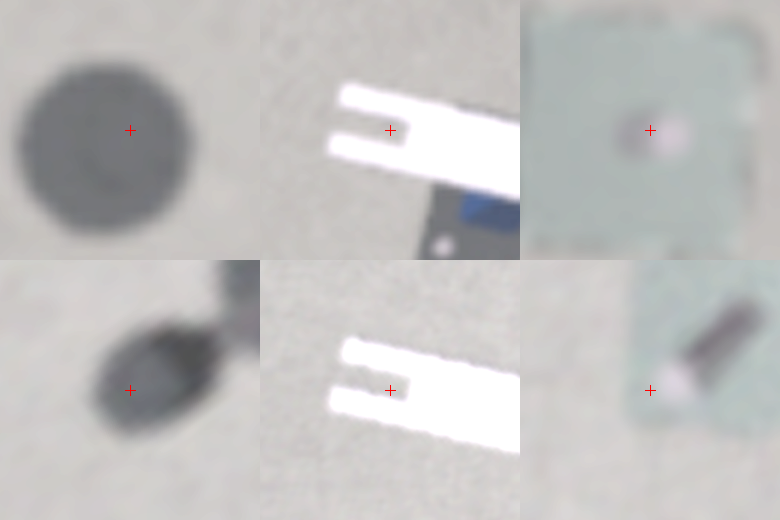

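The left tiles show the dark foot and head (top-view foot centre at tile pixel 104,149). The middle tiles show the fork with prong ends near (336,120) and slot end near (408,132), opening to −x and yawed about −10°. The right tiles show the gauge pin. Now I'll fit these numerically.

```bash
cat > fk.py <<'E'
from h import *
from scipy.optimize import minimize
ims=dict(np.load("im.npz"))
def cost(p,n):
    x,y,a=p;u0=proj(n,(590,215,95));b=[int(u0[0])-14,int(u0[1])-14,int(u0[0])+14,int(u0[1])+14]
    ss=4;cs=np.arange(b[0],b[2],1/ss)+.5/ss-.5;rs=np.arange(b[1],b[3],1/ss)+.5/ss-.5
    C,Q=np.meshgrid(cs,rs);m=CAM[n];R=np.array(m["R"]);c=-R.T@np.array(m["t"])
    d=np.stack([(C-m["cx"])/m["fx"],(Q-m["cy"])/m["fy"],np.ones_like(C)],-1)@R
    P=c+d*((95-c[2])/d[...,2])[...,None]
    dx,dy=P[...,0]-x,P[...,1]-y;u=np.cos(a)*dx+np.sin(a)*dy;v=-np.sin(a)*dx+np.cos(a)*dy
    M=(u>-30)&(abs(v)<18)&~((u<7)&(abs(v)<7))
    T=cv2.GaussianBlur(M.astype(float).reshape(28,ss,28,ss).mean((1,3)),(0,0),.6)
    W=((u>-45)&(u<25)&(abs(v)<30)).astype(float).reshape(28,ss,28,ss).mean((1,3)).ravel()
    g=ims[n][b[1]:b[3],b[0]:b[2]].astype(float).mean(2).ravel()
    A=np.stack([np.ones(g.size),T.ravel()],1)*np.sqrt(W)[:,None];k,*_=np.linalg.lstsq(A,g*np.sqrt(W),rcond=None)
    return ((g*np.sqrt(W)-A@k)**2).sum()/W.sum()
for n in("top","scene"):
    o=minimize(cost,[600,213,-.17],args=(n,),method="Nelder-Mead",options=dict(initial_simplex=[[600,213,-.17],[604,213,-.17],[600,217,-.17],[600,213,-.07]]))
    print(n,round(o.fun,2),np.round(o.x[:2],1),np.degrees(o.x[2]))
g=cv2.cvtColor(ims["top"].astype(np.uint8),cv2.COLOR_RGB2GRAY)
for n in ("top",):
    u=proj(n,(460,27,6)).astype(int);s=cv2.cvtColor(ims[n].astype(np.uint8),cv2.COLOR_RGB2GRAY)[u[1]-13:u[1]+13,u[0]-13:u[0]+13].astype(float)
    bg=np.median(np.r_[s[0],s[-1]]);w=np.clip((bg-s)/(bg-np.percentile(s,15)),0,1);w[w<.25]=0
    Y,X=np.mgrid[:26,:26];cx,cy=(w*X).sum()/w.sum()+u[0]-13,(w*Y).sum()/w.sum()+u[1]-13
    print("foot",n,np.round(ray(n,cy,cx,5)[:2],1),"diam",2*np.sqrt(w.sum()/np.pi)*1075/380)
n="scene";
for q,z in(("tray",0),):pass
E
python3 fk.py
```

```text
top 3.44 [599.5 212.6] -12.960824122244675
scene 4.69 [601.  214.8] -13.012081464625897
foot top [463.1  22.2] diam 41.697014311082604
```

```bash
cat > plan.py <<'E'
import sys,json
from h import *
def plan(x,y,z,yaw,sym=True,vmax=4.5):
    """yaw deg of tool x. Prints translation in current tool axes, then turn."""
    s=r.sense();p=s["eef_pos"];c=np.degrees(s["tcp_rot"][2])
    q6=np.degrees(s["qpos"][5])
    d=(yaw-c+180)%360-180
    if sym:d=(d+90)%180-90
    a=np.radians(c);w=np.array([x,y,z])-p
    t=np.array([np.cos(a)*w[0]+np.sin(a)*w[1],np.sin(a)*w[0]-np.cos(a)*w[1],-w[2]])/10
    b=a+np.radians(d)
    t2=np.array([np.cos(b)*w[0]+np.sin(b)*w[1],np.sin(b)*w[0]-np.cos(b)*w[1],-w[2]])/10
    print("t",round(float(s["clock"]),2),"pos",np.round(p,1),"rp",np.round(np.degrees(s["tcp_rot"]),2),"q6",round(q6,1),"open",round(float(s["opening"]),3),"F",np.round(s["contact_force"],1))
    print(" total shift cm (axes now)",np.round(t,2)," | (axes after turn)",np.round(t2,2)," turn rz",round(-d,2))
    n=int(np.ceil(np.linalg.norm(t)/vmax)) or 1;print(" rows",n,"each",np.round(t/n,3))
    m=int(np.ceil(abs(d)/8.5)) or 1;print(" turn rows",m,"each rz",round(-d/m,3))
if __name__=="__main__":
    v=[float(k) for k in sys.argv[1:5]];plan(*v,sym=len(sys.argv)<6)
E
python3 plan.py 464 23.5 190 92.9; python3 plan.py 464 23.5 54 92.9
```

```text
t 1.8 pos [ 177.4 -599.3  193.1] rp [180.    -0.    16.49] q6 -0.1 open 0.998 F [ 0.4 -0.1  0.5]
 total shift cm (axes now) [ 45.16 -51.59   0.31]  | (axes after turn) [60.75 31.77  0.31]  turn rz -76.41
 rows 16 each [ 2.822 -3.224  0.019]
 turn rows 9 each rz -8.49
t 1.8 pos [ 177.4 -599.3  193.1] rp [180.    -0.    16.49] q6 -0.1 open 0.998 F [ 0.4 -0.1  0.5]
 total shift cm (axes now) [ 45.16 -51.59  13.91]  | (axes after turn) [60.75 31.77 13.91]  turn rz -76.41
 rows 16 each [ 2.822 -3.224  0.869]
 turn rows 9 each rz -8.49
```

>>> {"fn": "move_arm", "kwargs": {
  "increments": [
    {"tx": 2.82,"ty": -3.22},
    {"tx": 2.82,"ty": -3.22},
    {"tx": 2.82,"ty": -3.22},
    {"tx": 2.82,"ty": -3.22},
    {"tx": 2.82,"ty": -3.22},
    {"tx": 2.82,"ty": -3.22},
    {"tx": 2.82,"ty": -3.22},
    {"tx": 2.82,"ty": -3.22},
    {"tx": 2.82,"ty": -3.22},
    {"tx": 2.82,"ty": -3.22},
    {"tx": 2.82,"ty": -3.22},
    {"tx": 2.82,"ty": -3.22}
  ]
}}

```text
invalid input
```

>>> {"fn": "move_arm", "kwargs": {
  "increments": [
    {"tx": 2.82,"ty": -3.22},
    {"tx": 2.82,"ty": -3.22},
    {"tx": 2.82,"ty": -3.22},
    {"tx": 2.82,"ty": -3.22},
    {"rz": -8.5},
    {"rz": -8.5},
    {"rz": -8.5},
    {"rz": -8.5},
    {"rz": -8.5},
    {"rz": -8.5},
    {"rz": -8.5},
    {"rz": -8.5}
  ]
}}

```text
invalid input
```

>>> {"fn": "move_arm", "kwargs": {
  "increments": [
    {"rz": -8.4},
    {"tz": 1},
    {}
  ]
}}

```text
invalid input
```

```bash
python3 plan.py 464 23.5 54 92.9
```

```text
t 1.8 pos [ 177.4 -599.3  193.1] rp [180.    -0.    16.49] q6 -0.1 open 0.998 F [ 0.4 -0.1  0.5]
 total shift cm (axes now) [ 45.16 -51.59  13.91]  | (axes after turn) [60.75 31.77 13.91]  turn rz -76.41
 rows 16 each [ 2.822 -3.224  0.869]
 turn rows 9 each rz -8.49
```

>>> {"fn": "move_arm", "kwargs": {
  "increments": [
    {"tx": 2.82,"ty": -3.22,"tz": 0,"rx": 0,"ry": 0,"rz": 0,"gripper": 1}
  ],
  "squeeze": 60
}}

```text
clock: 1.9
eef_pos: [194.4, -563.5, 193.1]
tcp_rot: [3.139, 0.001, 0.285]
contact_force: [2.1, -0.6, -0.6]
opening: 0.997
```

>>> {"fn": "move_arm", "kwargs": {
  "increments": [
    {"tx": 2.82,"ty": -3.22}
  ],
  "squeeze": 60
}}

```text
invalid input
```

>>> {"fn": "move_arm", "kwargs": {
  "increments": [
    {"tx": 2.82,"ty": -3.22,"tz": 0,"rx": 0,"ry": 0,"rz": 0,"gripper": 1}
  ]
}}

```text
clock: 2.0
eef_pos: [213.1, -521.1, 192.8]
tcp_rot: [-3.142, -0.0, 0.286]
contact_force: [0.8, 0.6, 0.1]
opening: 1.001
```

>>> {"fn": "move_arm", "kwargs": {
  "increments": [
    {"tx": 2.82,"ty": -3.22,"tz": 0,"rx": 0,"ry": 0,"rz": 0,"gripper": 1},
    {"tx": 2.82,"ty": -3.22,"tz": 0,"rx": 0,"ry": 0,"rz": 0,"gripper": 1},
    {"tx": 2.82,"ty": -3.22,"tz": 0,"rx": 0,"ry": 0,"rz": 0,"gripper": 1},
    {"tx": 2.82,"ty": -3.22,"tz": 0,"rx": 0,"ry": 0,"rz": 0,"gripper": 1},
    {"tx": 2.82,"ty": -3.22,"tz": 0,"rx": 0,"ry": 0,"rz": 0,"gripper": 1},
    {"tx": 2.82,"ty": -3.22,"tz": 0,"rx": 0,"ry": 0,"rz": 0,"gripper": 1},
    {"tx": 2.82,"ty": -3.22,"tz": 0,"rx": 0,"ry": 0,"rz": 0,"gripper": 1},
    {"tx": 2.82,"ty": -3.22,"tz": 0,"rx": 0,"ry": 0,"rz": 0,"gripper": 1},
    {"tx": 2.82,"ty": -3.22,"tz": 0,"rx": 0,"ry": 0,"rz": 0,"gripper": 1},
    {"tx": 2.82,"ty": -3.22,"tz": 0,"rx": 0,"ry": 0,"rz": 0,"gripper": 1},
    {"tx": 2.82,"ty": -3.22,"tz": 0,"rx": 0,"ry": 0,"rz": 0,"gripper": 1},
    {"tx": 2.82,"ty": -3.22,"tz": 0,"rx": 0,"ry": 0,"rz": 0,"gripper": 1}
  ]
}}

```text
clock: 3.2
eef_pos: [428.6, -53.3, 193.5]
tcp_rot: [3.141, -0.001, 0.288]
contact_force: [0.0, 0.1, -0.8]
opening: 0.998
```

>>> {"fn": "move_arm", "kwargs": {
  "increments": [
    {"tx": 2.82,"ty": -3.22,"tz": 0,"rx": 0,"ry": 0,"rz": 0,"gripper": 1},
    {"tx": 2.82,"ty": -3.22,"tz": 0,"rx": 0,"ry": 0,"rz": 0,"gripper": 1},
    {"tx": 0,"ty": 0,"tz": 0,"rx": 0,"ry": 0,"rz": -8.5,"gripper": 1},
    {"tx": 0,"ty": 0,"tz": 0,"rx": 0,"ry": 0,"rz": -8.5,"gripper": 1},
    {"tx": 0,"ty": 0,"tz": 0,"rx": 0,"ry": 0,"rz": -8.5,"gripper": 1},
    {"tx": 0,"ty": 0,"tz": 0,"rx": 0,"ry": 0,"rz": -8.5,"gripper": 1},
    {"tx": 0,"ty": 0,"tz": 0,"rx": 0,"ry": 0,"rz": -8.5,"gripper": 1},
    {"tx": 0,"ty": 0,"tz": 0,"rx": 0,"ry": 0,"rz": -8.5,"gripper": 1},
    {"tx": 0,"ty": 0,"tz": 0,"rx": 0,"ry": 0,"rz": -8.5,"gripper": 1},
    {"tx": 0,"ty": 0,"tz": 0,"rx": 0,"ry": 0,"rz": -8.5,"gripper": 1},
    {"tx": 0,"ty": 0,"tz": 0,"rx": 0,"ry": 0,"rz": -8.5,"gripper": 1},
    {"tx": 0,"ty": 0,"tz": 0,"rx": 0,"ry": 0,"rz": 0,"gripper": 1}
  ]
}}

```text
clock: 4.4
eef_pos: [463.8, 22.8, 193.2]
tcp_rot: [3.141, 0.0, 1.625]
contact_force: [0.3, -0.3, -0.2]
opening: 1.0
```

```bash
python3 plan.py 464 23.5 54 92.9
```

```text
t 4.4 pos [463.8  22.8 193.2] rp [179.99   0.    93.12] q6 -0.5 open 1.0 F [ 0.3 -0.3 -0.2]
 total shift cm (axes now) [ 0.07  0.02 13.92]  | (axes after turn) [ 0.07  0.02 13.92]  turn rz 0.22
 rows 4 each [0.018 0.005 3.48 ]
 turn rows 1 each rz 0.219
```

>>> {"fn": "move_arm", "kwargs": {
  "increments": [
    {"tx": 0,"ty": 0,"tz": 4,"rx": 0,"ry": 0,"rz": 0,"gripper": 1},
    {"tx": 0,"ty": 0,"tz": 4,"rx": 0,"ry": 0,"rz": 0,"gripper": 1},
    {"tx": 0,"ty": 0,"tz": 4,"rx": 0,"ry": 0,"rz": 0,"gripper": 0.5},
    {"tx": 0,"ty": 0,"tz": 2.2,"rx": 0,"ry": 0,"rz": 0,"gripper": 0},
    {"tx": 0,"ty": 0,"tz": 0,"rx": 0,"ry": 0,"rz": 0,"gripper": -0.2},
    {"tx": 0,"ty": 0,"tz": 0,"rx": 0,"ry": 0,"rz": 0,"gripper": -0.3},
    {"tx": 0,"ty": 0,"tz": 0,"rx": 0,"ry": 0,"rz": 0,"gripper": -0.4},
    {"tx": 0,"ty": 0,"tz": 0,"rx": 0,"ry": 0,"rz": 0,"gripper": -0.5},
    {"tx": 0,"ty": 0,"tz": 0,"rx": 0,"ry": 0,"rz": 0,"gripper": -0.6},
    {"tx": 0,"ty": 0,"tz": 0,"rx": 0,"ry": 0,"rz": 0,"gripper": -0.6}
  ],
  "squeeze": 20
}}

```text
clock: 5.4
eef_pos: [464.3, 22.8, 51.8]
tcp_rot: [3.14, 0.0, 1.623]
contact_force: [0.7, -1.1, -0.2]
opening: 0.201
```

```bash
python3 plan.py 464 23.5 54 92.9
```

```text
t 5.4 pos [464.3  22.8  51.8] rp [179.92   0.    92.97] q6 -0.3 open 0.201 F [ 0.7 -1.1 -0.2]
 total shift cm (axes now) [ 0.07 -0.03 -0.22]  | (axes after turn) [ 0.07 -0.03 -0.22]  turn rz 0.07
 rows 1 each [ 0.071 -0.028 -0.221]
 turn rows 1 each rz 0.075
```

```bash
python3 - <<'E'
from h import *
p,d=r.grab_frame("scene");u=proj("scene",(464,23,60)).astype(int)
o=cv2.resize(p[u[1]-50:u[1]+35,u[0]-50:u[0]+50],None,fx=7,fy=7,interpolation=cv2.INTER_CUBIC)[:,:,::-1]
cv2.imwrite("pics/g1.png",cv2.convertScaleAbs(o,alpha=1.5))
E
```

```text
(no output)
```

View pics/g1.png

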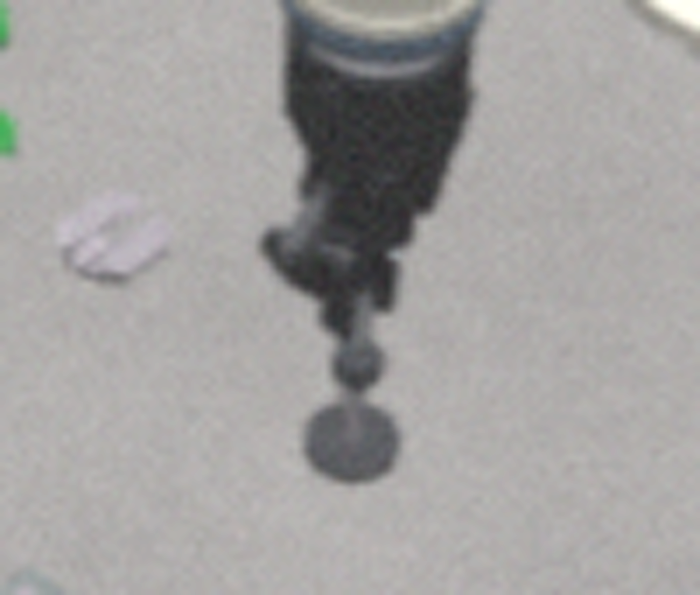

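```bash
cat > loc.py <<'E'
from h import *
import sys
for q,z in(("hanger",0),("hanger_head",59)):
    for n in("top","scene"):
        r.grab_frame(n)
        for o in r.place_of(q,n)[:2]: print(q,n,round(o["confidence"],2),np.round(ray(n,*o["location"],z)[:2],1))
        for o in r.cut_out(q,n)[:1]:
            c=cv2.moments(o["mask"].astype(np.uint8),True);print("  mask",round(o["confidence"],2),o["bbox"],c["m00"],round(c["m10"]/c["m00"],2),round(c["m01"]/c["m00"],2))
E
python3 loc.py
```

```text
hanger scene 0.7 [454.2  17.8]
  mask 0.73 [271.1, 181.7, 283.7, 204.3] 161.0 276.12 195.22
hanger_head top 0.35 [ 438.3 -352.3]
hanger_head scene 0.46 [456.2  17.5]
  mask 0.74 [268.2, 184.5, 281.4, 205.0] 142.0 275.77 194.51
```

```bash
python3 - <<'E'
from h import *
u=proj("scene",(464,23,60)).astype(int);print(u)
print("foot",ray("scene",u[1]-50+442/7-.5,u[0]-50+352/7-.5,3.5)[:2])
print("head",ray("scene",u[1]-50+362/7-.5,u[0]-50+358/7-.5,59)[:2])
for X in[(464.3,22.8,52),(464.3,22.8,59),(464.3,22.8,80)]:print((proj("scene",X)-u+50+.5)*7)
ims=dict(np.load("im.npz"))
a=ims["scene"][175:210,258:295];b=r.grab_frame("scene")[0][175:210,258:295]
o=np.hstack([cv2.resize(np.uint8(i),None,fx=10,fy=10,interpolation=cv2.INTER_CUBIC) for i in(a,b)])
cv2.imwrite("pics/g2.png",cv2.convertScaleAbs(o[:,:,::-1],alpha=1.6))
E
```

```text
[276 185]
foot [465.34215485  25.39342782]
head [463.84582258  24.49421105]
[353.7103844 370.8751547]
[354.42889292 360.84210175]
[356.62308901 330.20295851]
```

View pics/g2.png

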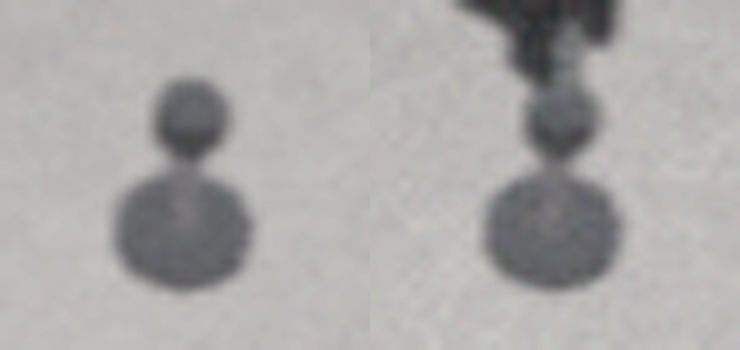

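```bash
python3 - <<'E'
from h import *
for n in("scene","top"):
    p,d=r.grab_frame(n);m=CAM[n];R=np.array(m["R"]);t=np.array(m["t"])
    u=proj(n,(464,23,60)).astype(int);print(n,u)
    for dr in range(-16,6,2):
        row=[]
        for dc in range(-6,9,2):
            z=d[u[1]+dr,u[0]+dc];P=R.T@(np.array([(u[0]+dc-m["cx"])/m["fx"]*z,(u[1]+dr-m["cy"])/m["fy"]*z,z])-t);row.append("%4.0f,%3.0f,%3.0f"%tuple(P))
        print(dr,row)
    if n=="scene":pass
E
```

```text
scene [276 185]
-16 [' 513, 29,181', ' 486, 18,153', ' 485, 25,156', ' 484, 31,159', ' 485, 39,165', ' 478, 41,161', ' 457, 35,139', ' 447, 36,132']
-14 [' 523, 37,186', ' 512, 36,177', ' 368,-54, -1', ' 484, 32,151', ' 486, 40,158', ' 456, 28,125', ' 453, 33,126', ' 345,-27, -1']
-12 [' 523, 37,178', ' 515, 38,172', ' 487, 27,142', ' 487, 34,146', ' 481, 37,144', ' 457, 29,118', ' 455, 35,121', ' 353,-21, -1']
-10 [' 524, 38,172', ' 513, 38,162', ' 502, 38,153', ' 489, 36,140', ' 481, 38,135', ' 457, 29,109', ' 452, 33,108', ' 360,-16, -3']
-8 [' 507, 27,141', ' 513, 38,153', ' 502, 38,145', ' 481, 31,121', ' 477, 36,121', ' 455, 29, 98', ' 452, 34, 99', ' 370, -9,  0']
-6 [' 409,-41,  1', ' 486, 20,109', ' 487, 28,116', ' 482, 32,114', ' 474, 34,109', ' 455, 29, 89', ' 381,-10, -1', ' 379, -3,  1']
-4 [' 414,-37, -1', ' 487, 21,101', ' 488, 29,108', ' 478, 30, 99', ' 475, 35,101', ' 394, -9, -0', ' 389, -4, -1', ' 385,  1, -1']
-2 [' 423,-30,  0', ' 416,-27, -3', ' 487, 29, 98', ' 480, 32, 94', ' 453, 22, 63', ' 399, -5, -3', ' 398,  2,  1', ' 389,  5, -4']
0 [' 431,-24,  2', '1133
[... 1135 characters left out ...]
2,  4,459', ' 432,  0,458', ' 432, -4,457']
-4 [' 428, 23,459', ' 428, 19,456', ' 428, 15,457', ' 428, 11,456', ' 428,  8,457', ' 429,  4,454', ' 429,  0,453', ' 429, -4,454']
-2 [' 425, 23,451', ' 425, 19,451', ' 425, 15,451', ' 425, 12,447', ' 425,  8,451', ' 425,  4,451', ' 425,  0,450', ' 425, -4,450']
0 [' 422, 23,444', ' 422, 19,443', ' 422, 16,442', ' 422, 12,441', ' 422,  8,444', ' 422,  4,442', ' 422,  0,442', ' 423, -3,440']
2 [' 424, 26,388', ' 424, 22,387', ' 424, 18,389', ' 424, 14,389', ' 424,  9,388', ' 425,  6,381', ' 430,  2,338', ' 432, -2,315']
4 [' 426, 29,333', ' 426, 24,334', ' 425, 20,337', ' 426, 15,335', ' 427, 11,326', ' 428,  7,316', ' 430,  3,299', ' 430, -2,298']
```

>>> {"fn": "move_arm", "kwargs": {
  "increments": [
    {"tx": 0,"ty": 0,"tz": 0,"rx": 0,"ry": 0,"rz": 0,"gripper": 0.3},
    {"tx": 0,"ty": 0,"tz": 0,"rx": 0,"ry": 0,"rz": 0,"gripper": 0.3},
    {"tx": 0.1,"ty": 0,"tz": 0,"rx": 0,"ry": 0,"rz": 0,"gripper": 0.3},
    {"tx": 0.1,"ty": 0,"tz": 0.5,"rx": 0,"ry": 0,"rz": 0,"gripper": 0.3},
    {"tx": 0,"ty": 0,"tz": 0.5,"rx": 0,"ry": 0,"rz": 0,"gripper": 0.3},
    {"tx": 0,"ty": 0,"tz": 0,"rx": 0,"ry": 0,"rz": 0,"gripper": -0.2},
    {"tx": 0,"ty": 0,"tz": 0,"rx": 0,"ry": 0,"rz": 0,"gripper": -0.6},
    {"tx": 0,"ty": 0,"tz": 0,"rx": 0,"ry": 0,"rz": 0,"gripper": -0.6},
    {"tx": 0,"ty": 0,"tz": 0,"rx": 0,"ry": 0,"rz": 0,"gripper": -0.6}
  ]
}}

```text
clock: 7.1
eef_pos: [463.8, 24.8, 41.2]
tcp_rot: [3.141, -0.0, 1.623]
contact_force: [-0.4, -0.4, 0.2]
opening: 0.204
```

```bash
python3 - <<'E'
from h import *
p,d=r.grab_frame("scene");u=proj("scene",(464,23,60)).astype(int)
o=cv2.resize(p[u[1]-35:u[1]+20,u[0]-35:u[0]+30],None,fx=10,fy=10,interpolation=cv2.INTER_CUBIC)[:,:,::-1]
cv2.imwrite("pics/g3.png",cv2.convertScaleAbs(o,alpha=2.2,beta=20))
print(r.sense()["opening"],r.sense()["eef_pos"],r.sense()["contact_force"])
E
```

```text
0.19796366258427586 [463.82606194  24.75192679  41.1873318 ] [ 1.07209617  0.07226398 -0.69646641]
```

View pics/g3.png

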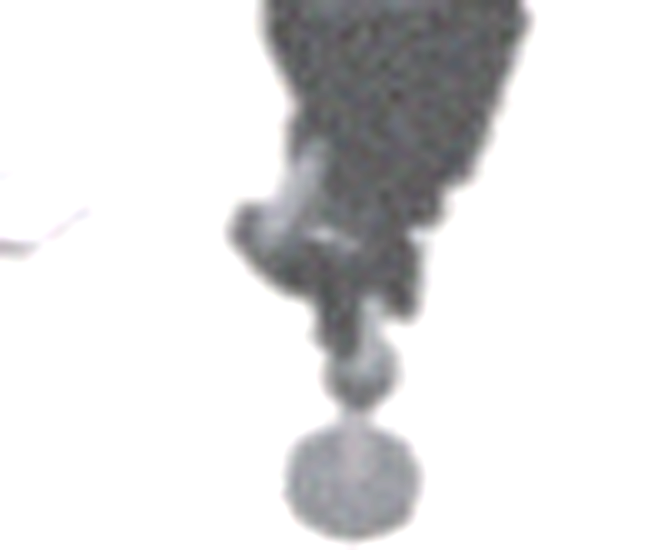

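>>> {"fn": "move_arm", "kwargs": {
  "increments": [
    {"tx": 0,"ty": 0,"tz": 0,"rx": 0,"ry": 0,"rz": 0,"gripper": 0.3},
    {"tx": 0,"ty": 0,"tz": 0,"rx": 0,"ry": 0,"rz": 0,"gripper": 0.3},
    {"tx": 0,"ty": 0,"tz": 0,"rx": 0,"ry": 0,"rz": 0,"gripper": 0.3},
    {"tx": 0,"ty": 0,"tz": 1,"rx": 0,"ry": 0,"rz": 0,"gripper": 0.3},
    {"tx": 0,"ty": 0,"tz": 1,"rx": 0,"ry": 0,"rz": 0,"gripper": 0.3},
    {"tx": 0,"ty": 0,"tz": 0,"rx": 0,"ry": 0,"rz": 0,"gripper": -0.2},
    {"tx": 0,"ty": 0,"tz": 0,"rx": 0,"ry": 0,"rz": 0,"gripper": -0.6},
    {"tx": 0,"ty": 0,"tz": 0,"rx": 0,"ry": 0,"rz": 0,"gripper": -0.6},
    {"tx": 0,"ty": 0,"tz": 0,"rx": 0,"ry": 0,"rz": 0,"gripper": -0.6}
  ]
}}

```text
clock: 8.05
eef_pos: [463.6, 24.8, 21.1]
tcp_rot: [-3.141, -0.0, 1.623]
contact_force: [-0.7, 0.8, -1.8]
opening: 0.264
```

>>> {"fn": "move_arm", "kwargs": {
  "increments": [
    {"tx": 0,"ty": 0,"tz": 0,"rx": 0,"ry": 0,"rz": 0,"gripper": 0.3},
    {"tx": 0,"ty": 0,"tz": 0,"rx": 0,"ry": 0,"rz": 0,"gripper": 0.3},
    {"tx": 0,"ty": 0,"tz": 0,"rx": 0,"ry": 0,"rz": 8.5,"gripper": 0.3},
    {"tx": 0,"ty": 0,"tz": 0,"rx": 0,"ry": 0,"rz": 8.5,"gripper": 0.3},
    {"tx": 0,"ty": 0,"tz": 0,"rx": 0,"ry": 0,"rz": 8.5,"gripper": 0.3},
    {"tx": 0,"ty": 0,"tz": 0,"rx": 0,"ry": 0,"rz": 8.5,"gripper": 0.3},
    {"tx": 0,"ty": 0,"tz": 0,"rx": 0,"ry": 0,"rz": 8.5,"gripper": 0.3},
    {"tx": 0,"ty": 0,"tz": 0,"rx": 0,"ry": 0,"rz": 8.5,"gripper": 0.3},
    {"tx": 0,"ty": 0,"tz": 0,"rx": 0,"ry": 0,"rz": 8.5,"gripper": 0.3},
    {"tx": 0,"ty": 0,"tz": 0,"rx": 0,"ry": 0,"rz": 8.5,"gripper": 0.3},
    {"tx": 0,"ty": 0,"tz": 0,"rx": 0,"ry": 0,"rz": 8.5,"gripper": 0.3},
    {"tx": 0,"ty": 0,"tz": 0,"rx": 0,"ry": 0,"rz": 8.5,"gripper": 0.3}
  ]
}}

```text
clock: 9.25
eef_pos: [463.9, 24.8, 21.3]
tcp_rot: [3.142, -0.001, 0.133]
contact_force: [0.5, 0.4, 0.2]
opening: 0.65
```

>>> {"fn": "move_arm", "kwargs": {
  "increments": [
    {"tx": 0,"ty": 0,"tz": 0,"rx": 0,"ry": 0,"rz": 6,"gripper": 0},
    {"tx": 0,"ty": 0,"tz": 0,"rx": 0,"ry": 0,"rz": 0,"gripper": -0.4},
    {"tx": 0,"ty": 0,"tz": 0,"rx": 0,"ry": 0,"rz": 0,"gripper": -0.6},
    {"tx": 0,"ty": 0,"tz": 0,"rx": 0,"ry": 0,"rz": 0,"gripper": -0.6}
  ]
}}

```text
clock: 9.65
eef_pos: [464.0, 24.7, 21.3]
tcp_rot: [3.141, -0.001, 0.037]
contact_force: [-0.1, -1.3, 3.1]
opening: 0.262
```

```bash
python3 - <<'E'
from h import *
s=r.sense();print(s["eef_pos"],np.degrees(s["tcp_rot"]),s["opening"],np.degrees(s["qpos"]),s["contact_force"])
p,d=r.grab_frame("scene");u=proj("scene",(464,23,60)).astype(int)
m=CAM["scene"];R=np.array(m["R"]);t=np.array(m["t"])
for dr in range(-16,8,2):
    row=[]
    for dc in range(-8,11,2):
        z=d[u[1]+dr,u[0]+dc];P=R.T@(np.array([(u[0]+dc-m["cx"])/m["fx"]*z,(u[1]+dr-m["cy"])/m["fy"]*z,z])-t);row.append("%4.0f,%3.0f,%3.0f"%tuple(P))
    print(dr,*row)
E
```

```text
[464.00050041  24.69699911  21.32744032] [ 1.79992724e+02 -3.26704077e-02  2.13253623e+00] 0.26173959094843013 [ 2.86810967e+00  2.08073122e+01  1.20596792e+02 -1.23438330e-02
  3.85633219e+01  9.07452252e+01] [-0.09541025 -1.26526988  3.08493561]
-16  465,-12,116  484,  9,145  484, 17,150  478, 20,147  476, 25,149  484, 38,164  483, 45,168  478, 48,166  478, 55,169  476, 60,171
-14  470, -8,113  483,  9,135  484, 17,141  476, 19,136  476, 26,140  485, 39,156  485, 46,162  477, 48,156  476, 54,159  472, 59,159
-12  473, -5,109  484, 10,127  480, 15,128  461,  9,108  370,-44, -3  482, 38,145  482, 45,149  476, 48,146  475, 54,149  452, 47,126
-10  395,-60, -3  479,  7,112  478, 14,116  464, 12,103  378,-37, -2  480, 37,134  482, 46,142  467, 43,127  464, 48,128  452, 48,117
-8  405,-53,  0  482, 10,108  475, 12,104  463, 12, 94  388,-31,  1  481, 38,126  479, 44,129  473, 47,126  457, 45,110  455, 50,112
-6  412,-47,  0  473,  4, 87  476, 13, 96  468, 15, 90  394,-26, -2  392,-19,  2  477, 43,117  475, 49,119  467, 51,114  463, 56,115
-4  419,-42, -1  474,  4, 78  480, 16, 92  465, 14, 77  400,-22, -3  395,-16, -4  476, 44,108  476, 51,113  472, 55,113  475, 64,121
-2  427,-36,  0  476,  6, 72  475, 13, 76  464, 13, 66  460, 18, 66  407, -8,  2  479, 46,102  476, 51,104  476, 58,108  477, 66,115
0  433,-31, -1  430,-25,  0  477, 15, 70  470, 18, 66  466, 23, 66  476, 37, 85  473, 43, 86  471, 49, 88  461, 50, 80  476, 66,105
2  442,-25,  0  438,-19,  1  433,-14, -1  479, 24, 68  474, 29, 67  476, 38, 75  474, 44, 78  473, 50, 82  407, 17, -1  402, 22, -2
4  450,-19,  2  443,-15, -2  441, -9,  0  477, 24, 57  478, 32, 64  474, 37, 63  475, 45, 70  471, 50, 71  413, 22, -3  409, 27, -2
6  456,-14,  1  450,-10, -2  446, -5, -3  443,  1, -1  470, 27, 43  437, 14,  3  430, 18, -0  428, 24,  2  422, 28,  0  416, 32, -3
```

>>> {"fn": "move_arm", "kwargs": {
  "increments": [
    {"tx": 0,"ty": 0,"tz": 0,"rx": 0,"ry": 0,"rz": 0,"gripper": 0.5},
    {"tx": 0,"ty": 0,"tz": 0,"rx": 0,"ry": 0,"rz": 0,"gripper": 0.7},
    {"tx": 0,"ty": 0,"tz": -2,"rx": 0,"ry": 0,"rz": 0,"gripper": 0.7},
    {"tx": 0,"ty": 0,"tz": -4,"rx": 0,"ry": 0,"rz": 4.8,"gripper": 0.7},
    {"tx": 0,"ty": 0,"tz": 0,"rx": 0,"ry": 0,"rz": 4.8,"gripper": 0.7},
    {"tx": 0,"ty": 0,"tz": 0,"rx": 0,"ry": 0,"rz": 0,"gripper": 0.7}
  ]
}}

```text
clock: 10.3
eef_pos: [464.4, 24.9, 81.9]
tcp_rot: [-3.141, -0.002, -0.134]
contact_force: [-0.4, -0.3, -0.8]
opening: 0.847
```

```bash
python3 plan.py 431.8 -148.7 0 -7.5;  python3 - <<'E'
from fit2 import *
im=chroma(grab("top",1))
for p in[(553,-154),(542,-265),(547,-371),(431,-151),(442,-373)]:print(fit2(*p,im))
E
```

```text
t 10.3 pos [464.4  24.9  81.9] rp [-1.7997e+02 -1.1000e-01 -7.6600e+00] q6 100.5 open 0.847 F [-0.4 -0.3 -0.8]
 total shift cm (axes now) [-0.91 17.64  8.19]  | (axes after turn) [-0.96 17.64  8.19]  turn rz -0.16
 rows 5 each [-0.183  3.528  1.639]
 turn rows 1 each rz -0.158
(0.062, np.float64(553.3), np.float64(-154.2), 40.9, np.float64(6.4))
(0.06, np.float64(541.9), np.float64(-265.2), 258.2, np.float64(13.7))
(0.054, np.float64(547.5), np.float64(-371.0), 229.1, np.float64(5.8))
(0.073, np.float64(430.5), np.float64(-150.3), 173.8, np.float64(14.2))
(0.059, np.float64(442.0), np.float64(-373.1), 149.0, np.float64(13.6))
```

>>> {"fn": "move_arm", "kwargs": {
  "increments": [
    {"tx": -0.18,"ty": 3.53,"tz": 0,"rx": 0,"ry": 0,"rz": 0,"gripper": 0.7},
    {"tx": -0.18,"ty": 3.53,"tz": 0,"rx": 0,"ry": 0,"rz": 0,"gripper": 0.7},
    {"tx": -0.18,"ty": 3.53,"tz": 0,"rx": 0,"ry": 0,"rz": 0,"gripper": 0.7},
    {"tx": -0.18,"ty": 3.53,"tz": 0,"rx": 0,"ry": 0,"rz": 0,"gripper": 0.7},
    {"tx": -0.18,"ty": 3.53,"tz": 2,"rx": 0,"ry": 0,"rz": 0,"gripper": 0.7},
    {"tx": 0,"ty": 0,"tz": 3,"rx": 0,"ry": 0,"rz": 0,"gripper": 0.7},
    {"tx": 0,"ty": 0,"tz": 3,"rx": 0,"ry": 0,"rz": 0,"gripper": 0.7},
    {"tx": 0,"ty": 0,"tz": 1,"rx": 0,"ry": 0,"rz": 0,"gripper": 0.6},
    {"tx": 0,"ty": 0,"tz": 0,"rx": 0,"ry": 0,"rz": 0,"gripper": 0.5},
    {"tx": 0,"ty": 0,"tz": 0,"rx": 0,"ry": 0,"rz": 0,"gripper": 0.4}
  ]
}}

```text
clock: 11.35
eef_pos: [431.5, -148.7, -8.7]
tcp_rot: [-3.141, 0.001, -0.131]
contact_force: [0.0, -0.0, 0.9]
opening: 0.699
```

```bash
python3 plan.py 431.8 -148.7 -36 -7.5
```

```text
t 11.35 pos [ 431.5 -148.7   -8.7] rp [-1.7999e+02  3.0000e-02 -7.5300e+00] q6 78.3 open 0.699 F [ 0.  -0.   0.9]
 total shift cm (axes now) [ 0.03 -0.01  2.73]  | (axes after turn) [ 0.03 -0.01  2.73]  turn rz -0.03
 rows 1 each [ 0.029 -0.008  2.734]
 turn rows 1 each rz -0.032
```

>>> {"fn": "move_arm", "kwargs": {
  "increments": [
    {"tx": 0,"ty": 0,"tz": 0.6,"rx": 0,"ry": 0,"rz": 0,"gripper": 0.4},
    {"tx": 0,"ty": 0,"tz": 0.6,"rx": 0,"ry": 0,"rz": 0,"gripper": 0.4},
    {"tx": 0,"ty": 0,"tz": 0,"rx": 0,"ry": 0,"rz": 0,"gripper": 0.4}
  ]
}}

```text
clock: 11.65
eef_pos: [431.3, -148.8, -21.1]
tcp_rot: [-3.142, 0.0, -0.132]
contact_force: [-0.0, 0.4, 0.8]
opening: 0.697
```

>>> {"fn": "move_arm", "kwargs": {
  "increments": [
    {"tx": 0,"ty": 0,"tz": 0.4,"rx": 0,"ry": 0,"rz": 0,"gripper": 0.4},
    {"tx": 0,"ty": 0,"tz": 0,"rx": 0,"ry": 0,"rz": 0,"gripper": 0.4}
  ]
}}

```text
clock: 11.85
eef_pos: [431.3, -148.9, -25.1]
tcp_rot: [-3.142, 0.0, -0.133]
contact_force: [-1.2, 0.1, 0.6]
opening: 0.701
```

```bash
python3 - <<'E'
from h import *
p,d=r.grab_frame("scene");u=proj("scene",(432,-149,20)).astype(int)
o=cv2.resize(p[u[1]-35:u[1]+20,u[0]-35:u[0]+35],None,fx=10,fy=10,interpolation=cv2.INTER_CUBIC)[:,:,::-1]
cv2.imwrite("pics/g4.png",cv2.convertScaleAbs(o,alpha=1.8,beta=10))
print(r.sense()["opening"],r.sense()["eef_pos"],r.sense()["contact_force"])
E
```

```text
0.7022870549411709 [ 431.32943759 -148.92892694  -25.01341305] [-0.23152432 -0.52344741  0.16055742]
```

View pics/g4.png

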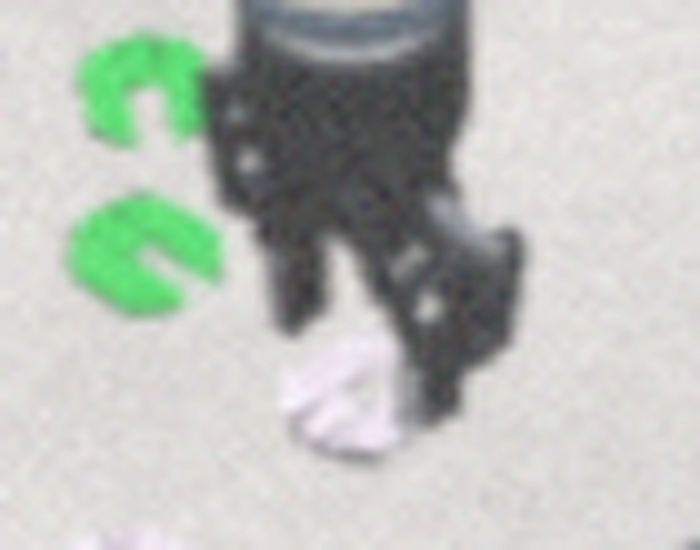

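The scene crop shows the fingers straddling disc 4 at (345,395), with tips near (290,330) and (435,410). They are still about 10 mm above the bench, so the fingers really do end about 40 mm above the reported TCP.

>>> {"fn": "move_arm", "kwargs": {
  "increments": [
    {"tx": 0,"ty": 0,"tz": 0.4,"rx": 0,"ry": 0,"rz": 0,"gripper": 0.4},
    {"tx": 0,"ty": 0,"tz": 0.3,"rx": 0,"ry": 0,"rz": 0,"gripper": 0.4},
    {"tx": 0,"ty": 0,"tz": 0,"rx": 0,"ry": 0,"rz": 0,"gripper": 0.4}
  ]
}}

```text
clock: 12.2
eef_pos: [431.1, -148.9, -32.3]
tcp_rot: [-3.141, 0.001, -0.133]
contact_force: [-0.8, 0.0, 0.2]
opening: 0.701
```

>>> {"fn": "move_arm", "kwargs": {
  "increments": [
    {"tx": 0,"ty": 0,"tz": 0.3,"rx": 0,"ry": 0,"rz": 0,"gripper": 0.4},
    {"tx": 0,"ty": 0,"tz": 0,"rx": 0,"ry": 0,"rz": 0,"gripper": 0.4}
  ]
}}

```text
clock: 12.4
eef_pos: [431.2, -148.9, -35.2]
tcp_rot: [-3.141, 0.0, -0.133]
contact_force: [1.1, -0.1, -0.4]
opening: 0.702
```

>>> {"fn": "move_arm", "kwargs": {
  "increments": [
    {"tx": 0,"ty": 0,"tz": 0.2,"rx": 0,"ry": 0,"rz": 0,"gripper": 0.4},
    {"tx": 0,"ty": 0,"tz": 0,"rx": 0,"ry": 0,"rz": 0,"gripper": 0.4}
  ]
}}

```text
clock: 12.6
eef_pos: [431.3, -149.0, -37.1]
tcp_rot: [-3.142, 0.0, -0.133]
contact_force: [-0.4, 0.3, 0.7]
opening: 0.701
```

>>> {"fn": "move_arm", "kwargs": {
  "increments": [
    {"tx": 0,"ty": 0,"tz": 0,"rx": 0,"ry": 0,"rz": 0,"gripper": 0.2},
    {"tx": 0,"ty": 0,"tz": 0,"rx": 0,"ry": 0,"rz": 0,"gripper": 0},
    {"tx": 0,"ty": 0,"tz": 0,"rx": 0,"ry": 0,"rz": 0,"gripper": -0.2},
    {"tx": 0,"ty": 0,"tz": 0,"rx": 0,"ry": 0,"rz": 0,"gripper": -0.2}
  ],
  "squeeze": 60
}}

```text
clock: 13.0
eef_pos: [431.4, -149.0, -36.4]
tcp_rot: [3.142, -0.0, -0.133]
contact_force: [-1.5, 1.5, 8.3]
opening: 0.531
```

```bash
python3 plan.py 548 24.75 0 0
```

```text
t 13.0 pos [ 431.4 -149.   -36.4] rp [ 1.8e+02 -1.0e-02 -7.6e+00] q6 78.4 open 0.531 F [-1.5  1.5  8.3]
 total shift cm (axes now) [  9.26 -18.76  -3.64]  | (axes after turn) [ 11.66 -17.37  -3.64]  turn rz -7.6
 rows 5 each [ 1.851 -3.752 -0.729]
 turn rows 1 each rz -7.601
```

>>> {"fn": "move_arm", "kwargs": {
  "increments": [
    {"tx": 0,"ty": 0,"tz": -1.5,"rx": 0,"ry": 0,"rz": 0,"gripper": -0.2},
    {"tx": 0,"ty": 0,"tz": -2.5,"rx": 0,"ry": 0,"rz": 0,"gripper": -0.2},
    {"tx": 0,"ty": 0,"tz": 0,"rx": 0,"ry": 0,"rz": -7.6,"gripper": -0.2},
    {"tx": 2.33,"ty": -3.48,"tz": 0,"rx": 0,"ry": 0,"rz": 0,"gripper": -0.2},
    {"tx": 2.33,"ty": -3.48,"tz": 0,"rx": 0,"ry": 0,"rz": 0,"gripper": -0.2},
    {"tx": 2.33,"ty": -3.48,"tz": 0,"rx": 0,"ry": 0,"rz": 0,"gripper": -0.2},
    {"tx": 2.33,"ty": -3.48,"tz": 0,"rx": 0,"ry": 0,"rz": 0,"gripper": -0.2},
    {"tx": 2.34,"ty": -3.47,"tz": 0,"rx": 0,"ry": 0,"rz": 0,"gripper": -0.2},
    {"tx": 0,"ty": 0,"tz": 0,"rx": 0,"ry": 0,"rz": 0,"gripper": -0.2}
  ]
}}

```text
clock: 13.9
eef_pos: [551.7, 28.6, 3.5]
tcp_rot: [-3.141, -0.004, 0.003]
contact_force: [0.7, -0.3, -0.6]
opening: 0.532
```

```bash
python3 plan.py 500 24.75 -27 0; python3 loc.py|head -3;python3 - <<'E'
from fit2 import *
s=r.sense()["eef_pos"]
im=grab("top",2)
print(fit2(s[0]-1,s[1]-2,chroma(im),z0=s[2]+36,a0=180))
im2=grab("scene",2);print(fit2(s[0]+1,s[1]+1,chroma(im2),"scene",z0=s[2]+36,a0=180))
u=proj("scene",(500,25,30)).astype(int)
o=cv2.resize(np.uint8(im2)[u[1]-35:u[1]+25,u[0]-35:u[0]+35],None,fx=9,fy=9,interpolation=cv2.INTER_CUBIC)[:,:,::-1]
cv2.imwrite("pics/g5.png",cv2.convertScaleAbs(o,alpha=1.8,beta=10))
E
```

```text
t 13.9 pos [551.7  28.6   3.5] rp [-1.7995e+02 -2.2000e-01  1.7000e-01] q6 92.6 open 0.532 F [ 0.7 -0.3 -0.6]
 total shift cm (axes now) [-5.17  0.37  3.05]  | (axes after turn) [-5.17  0.39  3.05]  turn rz 0.17
 rows 2 each [-2.586  0.187  1.526]
 turn rows 1 each rz 0.166
hanger scene 0.63 [ 724.7 -314.6]
hanger scene 0.44 [452.5  19.9]
  mask 0.42 [275.5, 180.3, 282.2, 203.7] 46.0 277.54 189.41
(0.622, np.float64(543.3), np.float64(25.9), 167.6, np.float64(46.7))
(0.404, np.float64(550.1), np.float64(25.3), 171.9, np.float64(12.0))
```

View pics/g5.png

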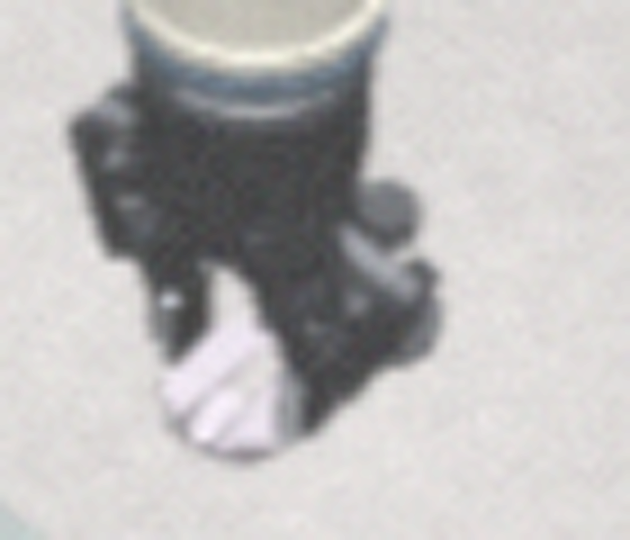

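>>> {"fn": "move_arm", "kwargs": {
  "increments": [
    {"tx": 0,"ty": 0.39,"tz": 1.5,"rx": 0,"ry": 0,"rz": 0.2,"gripper": -0.2},
    {"tx": -1.5,"ty": 0,"tz": 1.55,"rx": 0,"ry": 0,"rz": 0,"gripper": -0.2},
    {"tx": -2,"ty": 0,"tz": 0,"rx": 0,"ry": 0,"rz": 0,"gripper": -0.2},
    {"tx": -1.5,"ty": 0,"tz": 0,"rx": 0,"ry": 0,"rz": 0,"gripper": -0.2},
    {"tx": 0,"ty": 0,"tz": 0,"rx": 0,"ry": 0,"rz": 0,"gripper": -0.2},
    {"tx": 0,"ty": 0,"tz": 0,"rx": 0,"ry": 0,"rz": 0,"gripper": -0.2}
  ]
}}

```text
clock: 15.3
eef_pos: [498.6, 21.1, -27.8]
tcp_rot: [3.142, -0.0, -0.004]
contact_force: [0.3, 0.9, -0.3]
opening: 0.531
```

```bash
python3 plan.py 464 24.75 -27 0
```

```text
t 15.3 pos [498.6  21.1 -27.8] rp [ 1.8e+02 -3.0e-02 -2.1e-01] q6 92.5 open 0.531 F [ 0.3  0.9 -0.3]
 total shift cm (axes now) [-3.46 -0.35 -0.08]  | (axes after turn) [-3.46 -0.36 -0.08]  turn rz -0.21
 rows 1 each [-3.463 -0.351 -0.079]
 turn rows 1 each rz -0.211
```

>>> {"fn": "move_arm", "kwargs": {
  "increments": [
    {"tx": 0,"ty": -0.36,"tz": 0,"rx": 0,"ry": 0,"rz": -0.2,"gripper": -0.2},
    {"tx": 0,"ty": 0,"tz": 0,"rx": 0,"ry": 0,"rz": 0,"gripper": -0.2},
    {"tx": -1,"ty": 0,"tz": 0,"rx": 0,"ry": 0,"rz": 0,"gripper": -0.2},
    {"tx": -1,"ty": 0,"tz": 0,"rx": 0,"ry": 0,"rz": 0,"gripper": -0.2},
    {"tx": 0,"ty": 0,"tz": 0,"rx": 0,"ry": 0,"rz": 0,"gripper": -0.2}
  ]
}}

```text
clock: 15.8
eef_pos: [475.4, 24.7, -27.7]
tcp_rot: [3.141, 0.003, -0.0]
contact_force: [-0.2, -0.8, -1.6]
opening: 0.53
```

>>> {"fn": "move_arm", "kwargs": {
  "increments": [
    {"tx": -0.6,"ty": 0,"tz": 0,"rx": 0,"ry": 0,"rz": 0,"gripper": -0.2},
    {"tx": -0.5,"ty": 0,"tz": 0,"rx": 0,"ry": 0,"rz": 0,"gripper": -0.2},
    {"tx": -0.2,"ty": 0,"tz": 0,"rx": 0,"ry": 0,"rz": 0,"gripper": -0.2},
    {"tx": 0,"ty": 0,"tz": 0,"rx": 0,"ry": 0,"rz": 0,"gripper": -0.2}
  ]
}}

```text
clock: 16.2
eef_pos: [464.7, 24.8, -27.4]
tcp_rot: [-3.142, 0.0, -0.0]
contact_force: [0.2, -0.2, -1.8]
opening: 0.53
```

```bash
python3 plan.py 464 24.75 -29 0
```

```text
t 16.2 pos [464.7  24.8 -27.4] rp [-1.8e+02  1.0e-02 -1.0e-02] q6 92.9 open 0.53 F [ 0.2 -0.2 -1.8]
 total shift cm (axes now) [-0.07  0.    0.16]  | (axes after turn) [-0.07  0.    0.16]  turn rz -0.01
 rows 1 each [-0.073  0.004  0.162]
 turn rows 1 each rz -0.01
```

>>> {"fn": "move_arm", "kwargs": {
  "increments": [
    {"tx": -0.08,"ty": 0,"tz": 0.2,"rx": 0,"ry": 0,"rz": 0,"gripper": -0.2},
    {"tx": 0,"ty": 0,"tz": 0,"rx": 0,"ry": 0,"rz": 0,"gripper": -0.2},
    {"tx": 0,"ty": 0,"tz": 0,"rx": 0,"ry": 0,"rz": 0,"gripper": 0.2},
    {"tx": 0,"ty": 0,"tz": 0,"rx": 0,"ry": 0,"rz": 0,"gripper": 0.5},
    {"tx": 0,"ty": 0,"tz": -0.5,"rx": 0,"ry": 0,"rz": 0,"gripper": 0.6},
    {"tx": 0,"ty": 0,"tz": -3,"rx": 0,"ry": 0,"rz": 0,"gripper": 0.6},
    {"tx": 0,"ty": 0,"tz": -4,"rx": 0,"ry": 0,"rz": 0,"gripper": 0.6},
    {"tx": 0,"ty": 0,"tz": -2.5,"rx": 0,"ry": 0,"rz": 0,"gripper": 0.6},
    {"tx": 0,"ty": 0,"tz": 0,"rx": 0,"ry": 0,"rz": 0,"gripper": 0.6},
    {"tx": 0,"ty": 0,"tz": 0,"rx": 0,"ry": 0,"rz": 0,"gripper": 0.6}
  ]
}}

```text
clock: 17.2
eef_pos: [464.7, 24.8, 71.2]
tcp_rot: [-3.142, -0.002, -0.0]
contact_force: [-0.5, 0.4, 0.0]
opening: 0.799
```

```bash
python3 plan.py 543.3 -263 0 78; python3 - <<'E'
from fit2 import *
im=chroma(grab("top",1))
for p in[(553,-154),(542,-265),(547,-371),(442,-373)]:print(*fit2(*p,im))
im=grab("scene",1);print(fit2(464,25,chroma(im),"scene",z0=6,a0=180))
u=proj("scene",(464,25,30)).astype(int);cv2.imwrite("pics/g6.png",cv2.convertScaleAbs(cv2.resize(np.uint8(im)[u[1]-20:u[1]+20,u[0]-25:u[0]+25],None,fx=12,fy=12,interpolation=cv2.INTER_CUBIC)[:,:,::-1],alpha=1.7))
E
```

```text
t 17.2 pos [464.7  24.8  71.2] rp [-1.7999e+02 -1.0000e-01 -1.0000e-02] q6 92.9 open 0.799 F [-0.5  0.4  0. ]
 total shift cm (axes now) [ 7.87 28.78  7.12]  | (axes after turn) [-26.52  13.67   7.12]  turn rz -78.01
 rows 7 each [1.124 4.111 1.017]
 turn rows 10 each rz -7.801
0.059 553.3 -154.2 42.3 6.1
0.075 542.1 -265.2 257.5 13.5
0.051 547.4 -371.0 229.1 5.9
0.066 441.9 -373.1 149.2 13.5
(0.323, np.float64(466.6), np.float64(27.3), 179.3, np.float64(11.2))
```

View pics/g6.png

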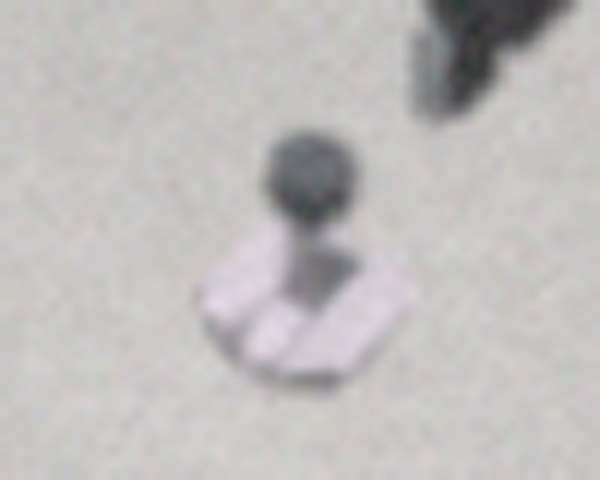

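Disc 4 is on the foot with the stem in its slot and the mouth to −x (crop centre (310,300)). Next is disc 2.

>>> {"fn": "move_arm", "kwargs": {
  "increments": [
    {"tx": 1.12,"ty": 4.11,"tz": 0,"rx": 0,"ry": 0,"rz": 0,"gripper": 0.5},
    {"tx": 1.12,"ty": 4.11,"tz": 0,"rx": 0,"ry": 0,"rz": 0,"gripper": 0.5},
    {"tx": 1.12,"ty": 4.11,"tz": 0,"rx": 0,"ry": 0,"rz": 0,"gripper": 0.5},
    {"tx": 1.12,"ty": 4.11,"tz": 0,"rx": 0,"ry": 0,"rz": 0,"gripper": 0.5},
    {"tx": 1.12,"ty": 4.11,"tz": 0,"rx": 0,"ry": 0,"rz": 0,"gripper": 0.5},
    {"tx": 1.12,"ty": 4.11,"tz": 0,"rx": 0,"ry": 0,"rz": 0,"gripper": 0.5},
    {"tx": 1.13,"ty": 4.12,"tz": 0,"rx": 0,"ry": 0,"rz": 0,"gripper": 0.5},
    {"tx": 0,"ty": 0,"tz": 0,"rx": 0,"ry": 0,"rz": -8.5,"gripper": 0.5},
    {"tx": 0,"ty": 0,"tz": 0,"rx": 0,"ry": 0,"rz": -8.5,"gripper": 0.5},
    {"tx": 0,"ty": 0,"tz": 0,"rx": 0,"ry": 0,"rz": -8.5,"gripper": 0.5},
    {"tx": 0,"ty": 0,"tz": 1,"rx": 0,"ry": 0,"rz": -8.5,"gripper": 0.4},
    {"tx": 0,"ty": 0,"tz": 1,"rx": 0,"ry": 0,"rz": -8.5,"gripper": 0.4}
  ]
}}

```text
clock: 18.5
eef_pos: [541.9, -262.7, 48.8]
tcp_rot: [-3.14, 0.001, 0.748]
contact_force: [-1.2, 0.1, 1.4]
opening: 0.701
```

>>> {"fn": "move_arm", "kwargs": {
  "increments": [
    {"tx": 0,"ty": 0,"tz": 1,"rx": 0,"ry": 0,"rz": -8.5,"gripper": 0.4},
    {"tx": 0,"ty": 0,"tz": 1,"rx": 0,"ry": 0,"rz": -8.5,"gripper": 0.4},
    {"tx": 0,"ty": 0,"tz": 1,"rx": 0,"ry": 0,"rz": -8.5,"gripper": 0.4},
    {"tx": 0,"ty": 0,"tz": 1,"rx": 0,"ry": 0,"rz": -8.5,"gripper": 0.4},
    {"tx": 0,"ty": 0,"tz": 1,"rx": 0,"ry": 0,"rz": -1,"gripper": 0.4},
    {"tx": 0,"ty": 0,"tz": 0,"rx": 0,"ry": 0,"rz": 0,"gripper": 0.4},
    {"tx": 0,"ty": 0,"tz": 0,"rx": 0,"ry": 0,"rz": 0,"gripper": 0.4}
  ]
}}

```text
clock: 19.2
eef_pos: [542.2, -262.8, -0.1]
tcp_rot: [-3.14, -0.0, 1.349]
contact_force: [-0.3, -0.3, 0.6]
opening: 0.7
```

```bash
python3 plan.py 543.2 -263.1 -35 77.5
```

```text
t 19.2 pos [ 5.422e+02 -2.628e+02 -1.000e-01] rp [-1.7992e+02 -2.0000e-02  7.7300e+01] q6 -13.3 open 0.7 F [-0.3 -0.3  0.6]
 total shift cm (axes now) [-0.01  0.1   3.49]  | (axes after turn) [-0.01  0.1   3.49]  turn rz -0.2
 rows 1 each [-0.009  0.101  3.486]
 turn rows 1 each rz -0.198
```

>>> {"fn": "move_arm", "kwargs": {
  "increments": [
    {"tx": 0,"ty": 0.1,"tz": 1.5,"rx": 0,"ry": 0,"rz": -0.2,"gripper": 0.4},
    {"tx": 0,"ty": 0,"tz": 1.5,"rx": 0,"ry": 0,"rz": 0,"gripper": 0.4},
    {"tx": 0,"ty": 0,"tz": 0.5,"rx": 0,"ry": 0,"rz": 0,"gripper": 0.4},
    {"tx": 0,"ty": 0,"tz": 0,"rx": 0,"ry": 0,"rz": 0,"gripper": 0.1},
    {"tx": 0,"ty": 0,"tz": 0,"rx": 0,"ry": 0,"rz": 0,"gripper": -0.2},
    {"tx": 0,"ty": 0,"tz": 0,"rx": 0,"ry": 0,"rz": 0,"gripper": -0.2},
    {"tx": 0,"ty": 0,"tz": 0,"rx": 0,"ry": 0,"rz": 0,"gripper": -0.2}
  ]
}}

```text
clock: 19.9
eef_pos: [543.9, -263.4, -34.1]
tcp_rot: [3.141, 0.0, 1.356]
contact_force: [-0.5, -0.3, -0.8]
opening: 0.527
```

```bash
python3 - <<'E'
import numpy as np
from plan import plan
h=np.array([463.8,24.75]);a=np.radians(300);d=np.array([np.cos(a),np.sin(a)])
for k in(85,):
    q=h-k*d;print(q);plan(q[0],q[1],10,120)
E
```

```text
[421.3         98.36215932]
t 19.9 pos [ 543.9 -263.4  -34.1] rp [1.7996e+02 1.0000e-02 7.7680e+01] q6 -13.7 open 0.527 F [-0.5 -0.3 -0.8]
 total shift cm (axes now) [ 32.72 -19.7   -4.41]  | (axes after turn) [37.46  7.47 -4.41]  turn rz -42.32
 rows 9 each [ 3.636 -2.188 -0.49 ]
 turn rows 5 each rz -8.463
```

>>> {"fn": "move_arm", "kwargs": {
  "increments": [
    {"tx": 0,"ty": 0,"tz": -2.5,"rx": 0,"ry": 0,"rz": 0,"gripper": -0.2},
    {"tx": 0,"ty": 0,"tz": -3,"rx": 0,"ry": 0,"rz": 0,"gripper": -0.2},
    {"tx": 0,"ty": 0,"tz": -3,"rx": 0,"ry": 0,"rz": 0,"gripper": -0.2},
    {"tx": 3.64,"ty": -2.19,"tz": 0,"rx": 0,"ry": 0,"rz": 0,"gripper": -0.2},
    {"tx": 3.64,"ty": -2.19,"tz": 0,"rx": 0,"ry": 0,"rz": 0,"gripper": -0.2},
    {"tx": 3.64,"ty": -2.19,"tz": 0,"rx": 0,"ry": 0,"rz": 0,"gripper": -0.2},
    {"tx": 3.64,"ty": -2.19,"tz": 0,"rx": 0,"ry": 0,"rz": 0,"gripper": -0.2},
    {"tx": 3.64,"ty": -2.19,"tz": 0,"rx": 0,"ry": 0,"rz": 0,"gripper": -0.2},
    {"tx": 3.64,"ty": -2.19,"tz": 0,"rx": 0,"ry": 0,"rz": 0,"gripper": -0.2},
    {"tx": 3.64,"ty": -2.19,"tz": 0,"rx": 0,"ry": 0,"rz": 0,"gripper": -0.2},
    {"tx": 3.62,"ty": -2.19,"tz": 0,"rx": 0,"ry": 0,"rz": 0,"gripper": -0.2},
    {"tx": 3.62,"ty": -2.19,"tz": 0,"rx": 0,"ry": 0,"rz": 0,"gripper": -0.2}
  ]
}}

```text
clock: 21.1
eef_pos: [420.5, 100.0, 51.1]
tcp_rot: [3.14, -0.001, 1.356]
contact_force: [0.3, 0.3, -2.0]
opening: 0.524
```

>>> {"fn": "move_arm", "kwargs": {
  "increments": [
    {"tx": 0,"ty": 0,"tz": 0,"rx": 0,"ry": 0,"rz": -8.5,"gripper": -0.2},
    {"tx": 0,"ty": 0,"tz": 0,"rx": 0,"ry": 0,"rz": -8.5,"gripper": -0.2},
    {"tx": 0,"ty": 0,"tz": 0,"rx": 0,"ry": 0,"rz": -8.5,"gripper": -0.2},
    {"tx": 0,"ty": 0,"tz": 0,"rx": 0,"ry": 0,"rz": -8.5,"gripper": -0.2},
    {"tx": 0,"ty": 0,"tz": 0,"rx": 0,"ry": 0,"rz": -8.3,"gripper": -0.2},
    {"tx": 0,"ty": 0,"tz": 0,"rx": 0,"ry": 0,"rz": 0,"gripper": -0.2},
    {"tx": 0,"ty": 0,"tz": 0,"rx": 0,"ry": 0,"rz": 0,"gripper": -0.2}
  ]
}}

```text
clock: 21.8
eef_pos: [421.1, 98.5, 50.8]
tcp_rot: [3.141, 0.0, 2.09]
contact_force: [-0.5, 0.2, -1.5]
opening: 0.526
```

```bash
python3 plan.py 421.3 98.4 -17 120;python3 plan.py 463.8 24.75 -17 120; 
```

```text
t 21.8 pos [421.1  98.5  50.8] rp [1.7997e+02 1.0000e-02 1.1974e+02] q6 -16.8 open 0.526 F [-0.5  0.2 -1.5]
 total shift cm (axes now) [-0.02  0.01  6.78]  | (axes after turn) [-0.02  0.01  6.78]  turn rz -0.26
 rows 2 each [-0.012  0.007  3.392]
 turn rows 1 each rz -0.259
t 21.8 pos [421.1  98.5  50.8] rp [1.7997e+02 1.0000e-02 1.1974e+02] q6 -16.8 open 0.526 F [-0.5  0.2 -1.5]
 total shift cm (axes now) [-8.53  0.05  6.78]  | (axes after turn) [-8.53  0.01  6.78]  turn rz -0.26
 rows 3 each [-2.842  0.017  2.261]
 turn rows 1 each rz -0.259
```

>>> {"fn": "move_arm", "kwargs": {
  "increments": [
    {"tx": 0,"ty": 0,"tz": 3,"rx": 0,"ry": 0,"rz": -0.3,"gripper": -0.2},
    {"tx": 0,"ty": 0,"tz": 3.8,"rx": 0,"ry": 0,"rz": 0,"gripper": -0.2},
    {"tx": -2,"ty": 0,"tz": 0,"rx": 0,"ry": 0,"rz": 0,"gripper": -0.2},
    {"tx": -2,"ty": 0,"tz": 0,"rx": 0,"ry": 0,"rz": 0,"gripper": -0.2},
    {"tx": -1,"ty": 0,"tz": 0,"rx": 0,"ry": 0,"rz": 0,"gripper": -0.2},
    {"tx": 0,"ty": 0,"tz": 0,"rx": 0,"ry": 0,"rz": 0,"gripper": -0.2},
    {"tx": 0,"ty": 0,"tz": 0,"rx": 0,"ry": 0,"rz": 0,"gripper": -0.2}
  ]
}}

```text
clock: 22.5
eef_pos: [445.9, 55.4, -17.2]
tcp_rot: [3.141, -0.0, 2.097]
contact_force: [-0.3, -0.1, -1.1]
opening: 0.525
```

```bash
python3 plan.py 463.8 24.75 -17 120
```

```text
t 22.5 pos [445.9  55.4 -17.2] rp [179.99  -0.   120.17] q6 -23.3 open 0.525 F [-0.3 -0.1 -1.1]
 total shift cm (axes now) [-3.55  0.01 -0.02]  | (axes after turn) [-3.55  0.02 -0.02]  turn rz 0.17
 rows 1 each [-3.548  0.006 -0.021]
 turn rows 1 each rz 0.169
```

>>> {"fn": "move_arm", "kwargs": {
  "increments": [
    {"tx": -1,"ty": 0,"tz": 0,"rx": 0,"ry": 0,"rz": 0,"gripper": -0.2},
    {"tx": -1,"ty": 0,"tz": 0,"rx": 0,"ry": 0,"rz": 0,"gripper": -0.2},
    {"tx": -0.8,"ty": 0,"tz": 0,"rx": 0,"ry": 0,"rz": 0,"gripper": -0.2},
    {"tx": -0.5,"ty": 0,"tz": 0,"rx": 0,"ry": 0,"rz": 0,"gripper": -0.2},
    {"tx": -0.2,"ty": 0,"tz": 0,"rx": 0,"ry": 0,"rz": 0,"gripper": -0.2},
    {"tx": 0,"ty": 0,"tz": 0,"rx": 0,"ry": 0,"rz": 0,"gripper": -0.2},
    {"tx": 0,"ty": 0,"tz": 0,"rx": 0,"ry": 0,"rz": 0,"gripper": -0.2}
  ]
}}

```text
clock: 23.2
eef_pos: [463.5, 25.1, -17.5]
tcp_rot: [-3.141, -0.0, 2.099]
contact_force: [0.4, 0.6, -2.4]
opening: 0.527
```

```bash
python3 plan.py 463.8 24.75 -19 120
```

```text
t 23.2 pos [463.5  25.1 -17.5] rp [-1.7998e+02 -1.0000e-02  1.2028e+02] q6 -27.4 open 0.527 F [ 0.4  0.6 -2.4]
 total shift cm (axes now) [-0.04  0.01  0.15]  | (axes after turn) [-0.04  0.01  0.15]  turn rz 0.28
 rows 1 each [-0.043  0.006  0.153]
 turn rows 1 each rz 0.279
```

>>> {"fn": "move_arm", "kwargs": {
  "increments": [
    {"tx": -0.04,"ty": 0,"tz": 0.2,"rx": 0,"ry": 0,"rz": 0,"gripper": -0.2},
    {"tx": 0,"ty": 0,"tz": 0,"rx": 0,"ry": 0,"rz": 0,"gripper": -0.2},
    {"tx": 0,"ty": 0,"tz": 0,"rx": 0,"ry": 0,"rz": 0,"gripper": 0.2},
    {"tx": 0,"ty": 0,"tz": 0,"rx": 0,"ry": 0,"rz": 0,"gripper": 0.5},
    {"tx": 0,"ty": 0,"tz": -0.5,"rx": 0,"ry": 0,"rz": 0,"gripper": 0.6},
    {"tx": 0,"ty": 0,"tz": -3,"rx": 0,"ry": 0,"rz": 0,"gripper": 0.6},
    {"tx": 0,"ty": 0,"tz": -4,"rx": 0,"ry": 0,"rz": 0,"gripper": 0.6},
    {"tx": 0,"ty": 0,"tz": -1.5,"rx": 0,"ry": 0,"rz": 0,"gripper": 0.6},
    {"tx": 0,"ty": 0,"tz": 0,"rx": 0,"ry": 0,"rz": 0,"gripper": 0.6},
    {"tx": 0,"ty": 0,"tz": 0,"rx": 0,"ry": 0,"rz": 0,"gripper": 0.6}
  ]
}}

```text
clock: 24.2
eef_pos: [464.0, 24.8, 70.8]
tcp_rot: [3.141, 0.0, 2.1]
contact_force: [0.2, 0.6, -0.3]
opening: 0.801
```

```bash
python3 - <<'E'
from fit2 import *
from plan import plan
im=chroma(grab("top",1))
for p in[(553,-154),(547,-371),(442,-373)]:print(*fit2(*p,im))
im=grab("scene",2);print(fit2(464,25,chroma(im),"scene",z0=14,a0=300))
u=proj("scene",(464,25,30)).astype(int);cv2.imwrite("pics/g7.png",cv2.convertScaleAbs(cv2.resize(np.uint8(im)[u[1]-20:u[1]+20,u[0]-25:u[0]+25],None,fx=12,fy=12,interpolation=cv2.INTER_CUBIC)[:,:,::-1],alpha=1.7))
plan(442.8,-371.3,0,149.3)
E
```

```text
0.059 553.3 -154.2 44.1 6.7
0.056 547.6 -371.1 227.1 5.8
0.054 442.4 -373.7 150.1 14.0
(0.238, np.float64(468.6), np.float64(27.2), 307.2, np.float64(5.5))
t 24.35 pos [463.   24.7  69.6] rp [-1.7990e+02 -5.0000e-02  1.2029e+02] q6 -27.4 open 0.797 F [ 0.1 -0.1 -1. ]
 total shift cm (axes now) [-33.17 -21.72   6.96]  | (axes after turn) [-18.48 -35.08   6.96]  turn rz -29.01
 rows 9 each [-3.686 -2.413  0.773]
 turn rows 4 each rz -7.253
```

View pics/g7.png

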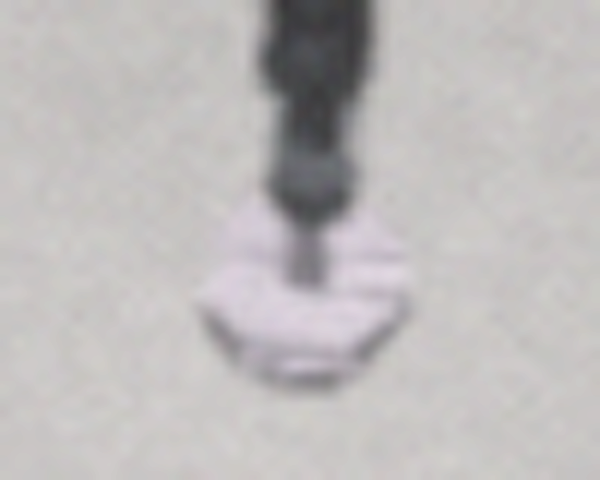

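Two discs are now stacked, with the second slot at the left of the stem (250–320, 270), meaning yaw 300° as intended. Next is disc 5.

>>> {"fn": "move_arm", "kwargs": {
  "increments": [
    {"tx": -3.69,"ty": -2.41,"tz": 0,"rx": 0,"ry": 0,"rz": 0,"gripper": 0.5},
    {"tx": -3.69,"ty": -2.41,"tz": 0,"rx": 0,"ry": 0,"rz": 0,"gripper": 0.5},
    {"tx": -3.69,"ty": -2.41,"tz": 0,"rx": 0,"ry": 0,"rz": 0,"gripper": 0.5},
    {"tx": -3.69,"ty": -2.41,"tz": 0,"rx": 0,"ry": 0,"rz": 0,"gripper": 0.5},
    {"tx": -3.69,"ty": -2.41,"tz": 0,"rx": 0,"ry": 0,"rz": 0,"gripper": 0.5},
    {"tx": -3.69,"ty": -2.41,"tz": 0,"rx": 0,"ry": 0,"rz": 0,"gripper": 0.5},
    {"tx": -3.69,"ty": -2.41,"tz": 0,"rx": 0,"ry": 0,"rz": 0,"gripper": 0.4},
    {"tx": -3.69,"ty": -2.41,"tz": 0,"rx": 0,"ry": 0,"rz": 0,"gripper": 0.4},
    {"tx": -3.65,"ty": -2.44,"tz": 1,"rx": 0,"ry": 0,"rz": 0,"gripper": 0.4},
    {"tx": 0,"ty": 0,"tz": 1.5,"rx": 0,"ry": 0,"rz": -7.3,"gripper": 0.4},
    {"tx": 0,"ty": 0,"tz": 1.5,"rx": 0,"ry": 0,"rz": -7.3,"gripper": 0.4},
    {"tx": 0,"ty": 0,"tz": 1.5,"rx": 0,"ry": 0,"rz": -7.3,"gripper": 0.4}
  ]
}}

```text
clock: 25.55
eef_pos: [442.6, -371.2, 13.5]
tcp_rot: [3.141, -0.002, 2.486]
contact_force: [0.6, 0.7, -0.0]
opening: 0.704
```

>>> {"fn": "move_arm", "kwargs": {
  "increments": [
    {"tx": 0,"ty": 0,"tz": 1.5,"rx": 0,"ry": 0,"rz": -7.3,"gripper": 0.4},
    {"tx": 0,"ty": 0,"tz": 0,"rx": 0,"ry": 0,"rz": 0,"gripper": 0.4},
    {"tx": 0,"ty": 0,"tz": 0,"rx": 0,"ry": 0,"rz": 0,"gripper": 0.4}
  ]
}}

```text
clock: 25.85
eef_pos: [443.1, -370.7, -0.2]
tcp_rot: [3.141, -0.002, 2.605]
contact_force: [0.6, -0.9, 0.5]
opening: 0.699
```

```bash
python3 plan.py 442.8 -371.5 -35 149.6
```

```text
t 25.85 pos [ 4.431e+02 -3.707e+02 -2.000e-01] rp [ 1.7998e+02 -1.2000e-01  1.4928e+02] q6 -99.3 open 0.699 F [ 0.6 -0.9  0.5]
 total shift cm (axes now) [-0.01 -0.08  3.48]  | (axes after turn) [-0.01 -0.08  3.48]  turn rz -0.32
 rows 1 each [-0.011 -0.081  3.477]
 turn rows 1 each rz -0.322
```

>>> {"fn": "move_arm", "kwargs": {
  "increments": [
    {"tx": 0,"ty": -0.08,"tz": 1.5,"rx": 0,"ry": 0,"rz": -0.3,"gripper": 0.4},
    {"tx": 0,"ty": 0,"tz": 1.5,"rx": 0,"ry": 0,"rz": 0,"gripper": 0.4},
    {"tx": 0,"ty": 0,"tz": 0.5,"rx": 0,"ry": 0,"rz": 0,"gripper": 0.4},
    {"tx": 0,"ty": 0,"tz": 0,"rx": 0,"ry": 0,"rz": 0,"gripper": 0.1},
    {"tx": 0,"ty": 0,"tz": 0,"rx": 0,"ry": 0,"rz": 0,"gripper": -0.2},
    {"tx": 0,"ty": 0,"tz": 0,"rx": 0,"ry": 0,"rz": 0,"gripper": -0.2},
    {"tx": 0,"ty": 0,"tz": 0,"rx": 0,"ry": 0,"rz": 0,"gripper": -0.2}
  ]
}}

```text
clock: 26.55
eef_pos: [443.5, -372.1, -34.1]
tcp_rot: [-3.141, 0.001, 2.614]
contact_force: [0.8, 0.1, -0.8]
opening: 0.525
```

```bash
python3 - <<'E'
import numpy as np
from plan import plan
h=np.array([463.8,24.75]);a=np.radians(60);d=np.array([np.cos(a),np.sin(a)])
q=h-85*d;print(q);plan(q[0],q[1],30,60)
E
```

```text
[421.3        -48.86215932]
t 26.55 pos [ 443.5 -372.1  -34.1] rp [-1.7999e+02  4.0000e-02  1.4979e+02] q6 -99.9 open 0.525 F [ 0.8  0.1 -0.8]
 total shift cm (axes now) [18.19 26.82 -6.41]  | (axes after turn) [ 26.88 -18.09  -6.41]  turn rz 89.79
 rows 8 each [ 2.274  3.352 -0.801]
 turn rows 11 each rz 8.162
```

>>> {"fn": "move_arm", "kwargs": {
  "increments": [
    {"tx": 0,"ty": 0,"tz": -2.5,"rx": 0,"ry": 0,"rz": 0,"gripper": -0.2},
    {"tx": 0,"ty": 0,"tz": -3.9,"rx": 0,"ry": 0,"rz": 0,"gripper": -0.2},
    {"tx": 2.27,"ty": 3.35,"tz": 0,"rx": 0,"ry": 0,"rz": 0,"gripper": -0.2},
    {"tx": 2.27,"ty": 3.35,"tz": 0,"rx": 0,"ry": 0,"rz": 0,"gripper": -0.2},
    {"tx": 2.27,"ty": 3.35,"tz": 0,"rx": 0,"ry": 0,"rz": 0,"gripper": -0.2},
    {"tx": 2.27,"ty": 3.35,"tz": 0,"rx": 0,"ry": 0,"rz": 0,"gripper": -0.2},
    {"tx": 2.27,"ty": 3.35,"tz": 0,"rx": 0,"ry": 0,"rz": 0,"gripper": -0.2},
    {"tx": 2.28,"ty": 3.35,"tz": 0,"rx": 0,"ry": 0,"rz": 0,"gripper": -0.2},
    {"tx": 2.28,"ty": 3.36,"tz": 0,"rx": 0,"ry": 0,"rz": 0,"gripper": -0.2},
    {"tx": 2.28,"ty": 3.36,"tz": 0,"rx": 0,"ry": 0,"rz": 0,"gripper": -0.2},
    {"tx": 0,"ty": 0,"tz": 0,"rx": 0,"ry": 0,"rz": 8,"gripper": -0.2},
    {"tx": 0,"ty": 0,"tz": 0,"rx": 0,"ry": 0,"rz": 8,"gripper": -0.2}
  ]
}}

```text
clock: 27.75
eef_pos: [421.3, -47.3, 30.0]
tcp_rot: [3.141, 0.001, 2.333]
contact_force: [-0.0, 0.3, -1.0]
opening: 0.527
```

>>> {"fn": "move_arm", "kwargs": {
  "increments": [
    {"tx": 0,"ty": 0,"tz": 0,"rx": 0,"ry": 0,"rz": 8,"gripper": -0.2},
    {"tx": 0,"ty": 0,"tz": 0,"rx": 0,"ry": 0,"rz": 8,"gripper": -0.2},
    {"tx": 0,"ty": 0,"tz": 0,"rx": 0,"ry": 0,"rz": 8,"gripper": -0.2},
    {"tx": 0,"ty": 0,"tz": 0,"rx": 0,"ry": 0,"rz": 8,"gripper": -0.2},
    {"tx": 0,"ty": 0,"tz": 0,"rx": 0,"ry": 0,"rz": 8,"gripper": -0.2},
    {"tx": 0,"ty": 0,"tz": 0,"rx": 0,"ry": 0,"rz": 8,"gripper": -0.2},
    {"tx": 0,"ty": 0,"tz": 0,"rx": 0,"ry": 0,"rz": 8,"gripper": -0.2},
    {"tx": 0,"ty": 0,"tz": 0,"rx": 0,"ry": 0,"rz": 8,"gripper": -0.2},
    {"tx": 0,"ty": 0,"tz": 0,"rx": 0,"ry": 0,"rz": 8,"gripper": -0.2},
    {"tx": 0,"ty": 0,"tz": 0,"rx": 0,"ry": 0,"rz": 1.8,"gripper": -0.2},
    {"tx": 0,"ty": 0,"tz": 0,"rx": 0,"ry": 0,"rz": 0,"gripper": -0.2},
    {"tx": 0,"ty": 0,"tz": 0,"rx": 0,"ry": 0,"rz": 0,"gripper": -0.2}
  ]
}}

```text
clock: 28.95
eef_pos: [421.2, -48.7, 29.8]
tcp_rot: [3.141, -0.0, 1.048]
contact_force: [-0.2, -0.4, -2.1]
opening: 0.527
```

```bash
python3 plan.py 421.3 -48.9 -9 60;python3 plan.py 463.8 24.75 -9 60; 
```

```text
t 28.95 pos [421.2 -48.7  29.8] rp [ 1.7997e+02 -1.0000e-02  6.0070e+01] q6 23.1 open 0.527 F [-0.2 -0.4 -2.1]
 total shift cm (axes now) [-0.02  0.02  3.88]  | (axes after turn) [-0.02  0.02  3.88]  turn rz 0.07
 rows 1 each [-0.019  0.017  3.881]
 turn rows 1 each rz 0.067
t 28.95 pos [421.2 -48.7  29.8] rp [ 1.7997e+02 -1.0000e-02  6.0070e+01] q6 23.1 open 0.527 F [-0.2 -0.4 -2.1]
 total shift cm (axes now) [8.48 0.02 3.88]  | (axes after turn) [8.48 0.01 3.88]  turn rz 0.07
 rows 3 each [2.828 0.008 1.294]
 turn rows 1 each rz 0.067
```

>>> {"fn": "move_arm", "kwargs": {
  "increments": [
    {"tx": 0,"ty": 0,"tz": 2,"rx": 0,"ry": 0,"rz": 0,"gripper": -0.2},
    {"tx": 0,"ty": 0,"tz": 1.9,"rx": 0,"ry": 0,"rz": 0,"gripper": -0.2},
    {"tx": 2,"ty": 0,"tz": 0,"rx": 0,"ry": 0,"rz": 0,"gripper": -0.2},
    {"tx": 2,"ty": 0,"tz": 0,"rx": 0,"ry": 0,"rz": 0,"gripper": -0.2},
    {"tx": 1,"ty": 0,"tz": 0,"rx": 0,"ry": 0,"rz": 0,"gripper": -0.2},
    {"tx": 0,"ty": 0,"tz": 0,"rx": 0,"ry": 0,"rz": 0,"gripper": -0.2},
    {"tx": 0,"ty": 0,"tz": 0,"rx": 0,"ry": 0,"rz": 0,"gripper": -0.2}
  ]
}}

```text
clock: 29.65
eef_pos: [445.7, -5.5, -9.4]
tcp_rot: [-3.141, 0.0, 1.048]
contact_force: [-0.3, -0.5, -1.0]
opening: 0.524
```

```bash
python3 plan.py 463.8 24.75 -9 60
```

```text
t 29.65 pos [445.7  -5.5  -9.4] rp [-1.7999e+02  1.0000e-02  6.0060e+01] q6 29.1 open 0.524 F [-0.3 -0.5 -1. ]
 total shift cm (axes now) [ 3.52  0.06 -0.04]  | (axes after turn) [ 3.52  0.06 -0.04]  turn rz 0.06
 rows 1 each [ 3.521  0.061 -0.037]
 turn rows 1 each rz 0.059
```

>>> {"fn": "move_arm", "kwargs": {
  "increments": [
    {"tx": 1,"ty": 0.06,"tz": 0,"rx": 0,"ry": 0,"rz": 0,"gripper": -0.2},
    {"tx": 1,"ty": 0,"tz": 0,"rx": 0,"ry": 0,"rz": 0,"gripper": -0.2},
    {"tx": 0.8,"ty": 0,"tz": 0,"rx": 0,"ry": 0,"rz": 0,"gripper": -0.2},
    {"tx": 0.5,"ty": 0,"tz": 0,"rx": 0,"ry": 0,"rz": 0,"gripper": -0.2},
    {"tx": 0.2,"ty": 0,"tz": 0,"rx": 0,"ry": 0,"rz": 0,"gripper": -0.2},
    {"tx": 0,"ty": 0,"tz": 0,"rx": 0,"ry": 0,"rz": 0,"gripper": -0.2},
    {"tx": 0,"ty": 0,"tz": 0,"rx": 0,"ry": 0,"rz": 0,"gripper": -0.2}
  ]
}}

```text
clock: 30.35
eef_pos: [463.8, 24.6, -9.5]
tcp_rot: [-3.141, 0.0, 1.047]
contact_force: [-0.2, -0.6, -1.0]
opening: 0.527
```

```bash
python3 plan.py 463.8 24.75 -11 60
```

```text
t 30.35 pos [463.8  24.6  -9.5] rp [-1.7999e+02  1.0000e-02  6.0000e+01] q6 32.9 open 0.527 F [-0.2 -0.6 -1. ]
 total shift cm (axes now) [ 0.01 -0.01  0.15]  | (axes after turn) [ 0.01 -0.01  0.15]  turn rz -0.0
 rows 1 each [ 0.01  -0.01   0.152]
 turn rows 1 each rz -0.002
```

>>> {"fn": "move_arm", "kwargs": {
  "increments": [
    {"tx": 0,"ty": 0,"tz": 0.2,"rx": 0,"ry": 0,"rz": 0,"gripper": -0.2},
    {"tx": 0,"ty": 0,"tz": 0,"rx": 0,"ry": 0,"rz": 0,"gripper": -0.2},
    {"tx": 0,"ty": 0,"tz": 0,"rx": 0,"ry": 0,"rz": 0,"gripper": 0.2},
    {"tx": 0,"ty": 0,"tz": 0,"rx": 0,"ry": 0,"rz": 0,"gripper": 0.5},
    {"tx": 0,"ty": 0,"tz": -0.5,"rx": 0,"ry": 0,"rz": 0,"gripper": 0.6},
    {"tx": 0,"ty": 0,"tz": -3,"rx": 0,"ry": 0,"rz": 0,"gripper": 0.6},
    {"tx": 0,"ty": 0,"tz": -4,"rx": 0,"ry": 0,"rz": 0,"gripper": 0.6},
    {"tx": 0,"ty": 0,"tz": -1,"rx": 0,"ry": 0,"rz": 0,"gripper": 0.6},
    {"tx": 0,"ty": 0,"tz": 0,"rx": 0,"ry": 0,"rz": 0,"gripper": 0.6},
    {"tx": 0,"ty": 0,"tz": 0,"rx": 0,"ry": 0,"rz": 0,"gripper": 0.6}
  ]
}}

```text
clock: 31.35
eef_pos: [463.7, 24.7, 73.2]
tcp_rot: [-3.142, 0.0, 1.047]
contact_force: [-0.1, -0.7, 0.3]
opening: 0.799
```

```bash
python3 - <<'E'
from fit2 import *
from plan import plan
im=chroma(grab("top",1))
for p in[(553,-154),(547,-371)]:print(*fit2(*p,im))
im=grab("scene",2)
u=proj("scene",(464,25,30)).astype(int);cv2.imwrite("pics/g8.png",cv2.convertScaleAbs(cv2.resize(np.uint8(im)[u[1]-20:u[1]+20,u[0]-25:u[0]+25],None,fx=12,fy=12,interpolation=cv2.INTER_CUBIC)[:,:,::-1],alpha=1.7))
plan(554.3,-152.2,0,43)
E
```

```text
0.056 553.4 -154.3 42.0 5.8
0.054 547.5 -371.1 227.9 5.6
t 31.5 pos [463.1  24.6  72.4] rp [-1.7989e+02  7.0000e-02  5.9990e+01] q6 32.9 open 0.799 F [ 0.   0.2 -0.7]
 total shift cm (axes now) [-10.75  16.75   7.24]  | (axes after turn) [-5.39 19.15  7.24]  turn rz 16.99
 rows 5 each [-2.149  3.349  1.448]
 turn rows 2 each rz 8.494
```

View pics/g8.png

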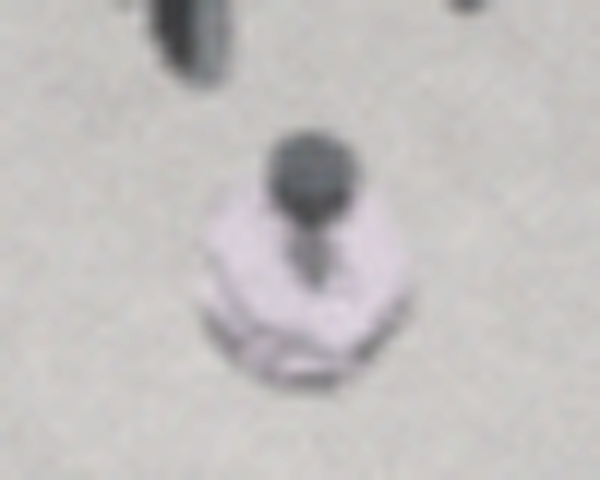

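Three discs are stacked and centred on the stem in the crop. The top slot faces lower right, where the disc beneath shows through it. Next is narrow disc 1.

>>> {"fn": "move_arm", "kwargs": {
  "increments": [
    {"tx": -2.15,"ty": 3.35,"tz": 0,"rx": 0,"ry": 0,"rz": 0,"gripper": 0.4},
    {"tx": -2.15,"ty": 3.35,"tz": 0,"rx": 0,"ry": 0,"rz": 0,"gripper": 0.4},
    {"tx": -2.15,"ty": 3.35,"tz": 0,"rx": 0,"ry": 0,"rz": 0,"gripper": 0.4},
    {"tx": -2.15,"ty": 3.35,"tz": 0,"rx": 0,"ry": 0,"rz": 0,"gripper": 0.4},
    {"tx": -2.15,"ty": 3.35,"tz": 1,"rx": 0,"ry": 0,"rz": 0,"gripper": 0.4},
    {"tx": 0,"ty": 0,"tz": 3,"rx": 0,"ry": 0,"rz": 8.5,"gripper": 0.4},
    {"tx": 0,"ty": 0,"tz": 3,"rx": 0,"ry": 0,"rz": 8.5,"gripper": 0.4},
    {"tx": 0,"ty": 0,"tz": 0,"rx": 0,"ry": 0,"rz": 0,"gripper": 0.4},
    {"tx": 0,"ty": 0,"tz": 0,"rx": 0,"ry": 0,"rz": 0,"gripper": 0.4}
  ]
}}

```text
clock: 32.4
eef_pos: [554.3, -151.9, 2.7]
tcp_rot: [-3.139, 0.002, 0.755]
contact_force: [-0.1, 0.5, 1.0]
opening: 0.698
```

```bash
python3 plan.py 554.3 -152.2 -35 42.5
```

```text
t 32.4 pos [ 554.3 -151.9    2.7] rp [-1.7986e+02  9.0000e-02  4.3250e+01] q6 31.3 open 0.698 F [-0.1  0.5  1. ]
 total shift cm (axes now) [-0.03  0.02  3.77]  | (axes after turn) [-0.02  0.02  3.77]  turn rz 0.75
 rows 1 each [-0.025  0.024  3.771]
 turn rows 1 each rz 0.746
```

>>> {"fn": "move_arm", "kwargs": {
  "increments": [
    {"tx": 0,"ty": 0,"tz": 1.5,"rx": 0,"ry": 0,"rz": 0.7,"gripper": 0.4},
    {"tx": 0,"ty": 0,"tz": 1.5,"rx": 0,"ry": 0,"rz": 0,"gripper": 0.4},
    {"tx": 0,"ty": 0,"tz": 0.75,"rx": 0,"ry": 0,"rz": 0,"gripper": 0.4},
    {"tx": 0,"ty": 0,"tz": 0,"rx": 0,"ry": 0,"rz": 0,"gripper": 0.1},
    {"tx": 0,"ty": 0,"tz": 0,"rx": 0,"ry": 0,"rz": 0,"gripper": -0.2},
    {"tx": 0,"ty": 0,"tz": 0,"rx": 0,"ry": 0,"rz": 0,"gripper": -0.2},
    {"tx": 0,"ty": 0,"tz": 0,"rx": 0,"ry": 0,"rz": 0,"gripper": -0.2},
    {"tx": 0,"ty": 0,"tz": -3,"rx": 0,"ry": 0,"rz": 0,"gripper": -0.2},
    {"tx": 0,"ty": 0,"tz": -4,"rx": 0,"ry": 0,"rz": 0,"gripper": -0.2},
    {"tx": 0,"ty": 0,"tz": -2.5,"rx": 0,"ry": 0,"rz": 0,"gripper": -0.2},
    {"tx": 0,"ty": 0,"tz": 0,"rx": 0,"ry": 0,"rz": 0,"gripper": -0.2},
    {"tx": 0,"ty": 0,"tz": 0,"rx": 0,"ry": 0,"rz": 0,"gripper": -0.2}
  ]
}}

```text
clock: 33.6
eef_pos: [555.6, -152.3, 61.5]
tcp_rot: [3.14, -0.001, 0.738]
contact_force: [-0.3, 0.3, -1.5]
opening: 0.526
```

```bash
python3 plan.py 432 399 0 90
```

```text
t 33.6 pos [ 555.6 -152.3   61.5] rp [ 1.7994e+02 -4.0000e-02  4.2290e+01] q6 32.2 open 0.526 F [-0.3  0.3 -1.5]
 total shift cm (axes now) [ 27.95 -49.1    6.15]  | (axes after turn) [ 55.13 -12.36   6.15]  turn rz -47.71
 rows 13 each [ 2.15  -3.777  0.473]
 turn rows 6 each rz -7.951
```

>>> {"fn": "move_arm", "kwargs": {
  "increments": [
    {"tx": 2.15,"ty": -3.78,"tz": 0,"rx": 0,"ry": 0,"rz": 0,"gripper": -0.2},
    {"tx": 2.15,"ty": -3.78,"tz": 0,"rx": 0,"ry": 0,"rz": 0,"gripper": -0.2},
    {"tx": 2.15,"ty": -3.78,"tz": 0,"rx": 0,"ry": 0,"rz": 0,"gripper": -0.2},
    {"tx": 2.15,"ty": -3.78,"tz": 0,"rx": 0,"ry": 0,"rz": 0,"gripper": -0.2},
    {"tx": 2.15,"ty": -3.78,"tz": 0,"rx": 0,"ry": 0,"rz": 0,"gripper": -0.2},
    {"tx": 2.15,"ty": -3.78,"tz": 0,"rx": 0,"ry": 0,"rz": 0,"gripper": -0.2},
    {"tx": 2.15,"ty": -3.78,"tz": 0,"rx": 0,"ry": 0,"rz": 0,"gripper": -0.2},
    {"tx": 2.15,"ty": -3.78,"tz": 0,"rx": 0,"ry": 0,"rz": 0,"gripper": -0.2},
    {"tx": 2.15,"ty": -3.78,"tz": 0,"rx": 0,"ry": 0,"rz": 0,"gripper": -0.2},
    {"tx": 2.15,"ty": -3.78,"tz": 0,"rx": 0,"ry": 0,"rz": 0,"gripper": -0.2},
    {"tx": 2.15,"ty": -3.78,"tz": 0,"rx": 0,"ry": 0,"rz": 0,"gripper": -0.2},
    {"tx": 2.15,"ty": -3.78,"tz": 0,"rx": 0,"ry": 0,"rz": 0,"gripper": -0.2}
  ]
}}

```text
clock: 34.8
eef_pos: [439.3, 357.9, 59.4]
tcp_rot: [-3.141, 0.003, 0.738]
contact_force: [1.4, -0.3, -1.3]
opening: 0.522
```

>>> {"fn": "move_arm", "kwargs": {
  "increments": [
    {"tx": 2.15,"ty": -3.78,"tz": 0,"rx": 0,"ry": 0,"rz": 0,"gripper": -0.2},
    {"tx": 0,"ty": 0,"tz": 0,"rx": 0,"ry": 0,"rz": -8,"gripper": -0.2},
    {"tx": 0,"ty": 0,"tz": 0,"rx": 0,"ry": 0,"rz": -8,"gripper": -0.2},
    {"tx": 0,"ty": 0,"tz": 0,"rx": 0,"ry": 0,"rz": -8,"gripper": -0.2},
    {"tx": 0,"ty": 0,"tz": 0,"rx": 0,"ry": 0,"rz": -8,"gripper": -0.2},
    {"tx": 0,"ty": 0,"tz": 0,"rx": 0,"ry": 0,"rz": -8,"gripper": -0.2},
    {"tx": 0,"ty": 0,"tz": 0,"rx": 0,"ry": 0,"rz": -7.7,"gripper": -0.2},
    {"tx": 0,"ty": 0,"tz": 2.5,"rx": 0,"ry": 0,"rz": 0,"gripper": -0.2},
    {"tx": 0,"ty": 0,"tz": 2.5,"rx": 0,"ry": 0,"rz": 0,"gripper": -0.2},
    {"tx": 0,"ty": 0,"tz": 0,"rx": 0,"ry": 0,"rz": 0,"gripper": -0.2},
    {"tx": 0,"ty": 0,"tz": 0,"rx": 0,"ry": 0,"rz": 0,"gripper": -0.2}
  ]
}}

```text
clock: 35.9
eef_pos: [430.6, 398.6, 10.0]
tcp_rot: [-3.139, 0.002, 1.571]
contact_force: [-0.3, 0.8, -1.7]
opening: 0.519
```

```bash
python3 plan.py 432 399 -26 90; python3 - <<'E'
from h import *
p=r.grab_frame("top")[0]
for o in r.cut_out("tray","top")[:1]:
    m=o["mask"].astype(np.uint8);print(o["confidence"],o["bbox"]);c=cv2.minAreaRect(cv2.findNonZero(m));print(c)
    b=o["bbox"]
    for (cc,rr) in((b[0],b[1]),(b[2],b[3])):print(ray("top",rr,cc,15)[:2])
E
```

```text
t 35.9 pos [430.6 398.6  10. ] rp [-1.7987e+02  1.2000e-01  8.9990e+01] q6 42.7 open 0.519 F [-0.3  0.8 -1.7]
 total shift cm (axes now) [0.04 0.14 3.6 ]  | (axes after turn) [0.04 0.14 3.6 ]  turn rz -0.01
 rows 1 each [0.043 0.141 3.597]
 turn rows 1 each rz -0.013
0.72 [117.8, 201.1, 169.6, 249.8]
((140.695556640625, 225.44435119628906), (50.4388542175293, 53.309688568115234), 85.42607879638672)
[512.46667061 437.0610141 ]
[366.24896546 269.44805479]
```

>>> {"fn": "move_arm", "kwargs": {
  "increments": [
    {"tx": 0,"ty": 0.3,"tz": 1.5,"rx": 0,"ry": 0,"rz": 0,"gripper": -0.2},
    {"tx": 0,"ty": 0,"tz": 1.5,"rx": 0,"ry": 0,"rz": 0,"gripper": -0.2},
    {"tx": 0,"ty": 0,"tz": 0.7,"rx": 0,"ry": 0,"rz": 0,"gripper": -0.2},
    {"tx": 0,"ty": 0,"tz": 0,"rx": 0,"ry": 0,"rz": 0,"gripper": -0.2},
    {"tx": 0,"ty": 0,"tz": 0,"rx": 0,"ry": 0,"rz": 0,"gripper": 0.2},
    {"tx": 0,"ty": 0,"tz": 0,"rx": 0,"ry": 0,"rz": 0,"gripper": 0.3},
    {"tx": 0,"ty": 0,"tz": -0.5,"rx": 0,"ry": 0,"rz": 0,"gripper": 0.3},
    {"tx": 0,"ty": 0,"tz": -3,"rx": 0,"ry": 0,"rz": 0,"gripper": 0.3},
    {"tx": 0,"ty": 0,"tz": -4,"rx": 0,"ry": 0,"rz": 0,"gripper": 0.3},
    {"tx": 0,"ty": 0,"tz": -2,"rx": 0,"ry": 0,"rz": 0,"gripper": 0.4},
    {"tx": 0,"ty": 0,"tz": 0,"rx": 0,"ry": 0,"rz": 0,"gripper": 0.4}
  ]
}}

```text
clock: 37.1
eef_pos: [436.6, 401.3, 73.3]
tcp_rot: [3.136, -0.005, 1.571]
contact_force: [1.8, 0.3, -0.2]
opening: 0.7
```

```bash
python3 plan.py 548.5 -369 0 48;python3 - <<'E'
from fit2 import *
im=grab("top",1);c=chroma(im)
print(*fit2(547,-371,c)); 
im=grab("scene",1); print(*fit2(433,399,chroma(im),"scene",z0=5))
E
```

```text
t 37.1 pos [436.6 401.3  73.3] rp [179.71  -0.27  89.99] q6 42.5 open 0.7 F [ 1.8  0.3 -0.2]
 total shift cm (axes now) [-77.03  11.21   7.33]  | (axes after turn) [-49.76  59.86   7.33]  turn rz 41.99
 rows 18 each [-4.28   0.623  0.407]
 turn rows 5 each rz 8.398
0.049 547.5 -370.9 228.1 5.4
0.333 435.7 399.8 274.5 4.3
```

>>> {"fn": "move_arm", "kwargs": {
  "increments": [
    {"tx": -4.28,"ty": 0.63,"tz": 0,"rx": 0,"ry": 0,"rz": 0,"gripper": 0.4},
    {"tx": -4.28,"ty": 0.63,"tz": 0,"rx": 0,"ry": 0,"rz": 0,"gripper": 0.4},
    {"tx": -4.28,"ty": 0.63,"tz": 0,"rx": 0,"ry": 0,"rz": 0,"gripper": 0.4},
    {"tx": -4.28,"ty": 0.63,"tz": 0,"rx": 0,"ry": 0,"rz": 0,"gripper": 0.4},
    {"tx": -4.28,"ty": 0.63,"tz": 0,"rx": 0,"ry": 0,"rz": 0,"gripper": 0.4},
    {"tx": -4.28,"ty": 0.63,"tz": 0,"rx": 0,"ry": 0,"rz": 0,"gripper": 0.4},
    {"tx": -4.28,"ty": 0.63,"tz": 0,"rx": 0,"ry": 0,"rz": 0,"gripper": 0.4},
    {"tx": -4.28,"ty": 0.63,"tz": 0,"rx": 0,"ry": 0,"rz": 0,"gripper": 0.4},
    {"tx": -4.28,"ty": 0.63,"tz": 0,"rx": 0,"ry": 0,"rz": 0,"gripper": 0.4},
    {"tx": -4.28,"ty": 0.63,"tz": 0,"rx": 0,"ry": 0,"rz": 0,"gripper": 0.4},
    {"tx": -4.28,"ty": 0.63,"tz": 0,"rx": 0,"ry": 0,"rz": 0,"gripper": 0.4},
    {"tx": -4.28,"ty": 0.63,"tz": 0,"rx": 0,"ry": 0,"rz": 0,"gripper": 0.4}
  ]
}}

```text
clock: 38.4
eef_pos: [508.9, -115.8, 67.8]
tcp_rot: [-3.139, -0.001, 1.57]
contact_force: [0.6, 0.2, 1.1]
opening: 0.7
```

>>> {"fn": "move_arm", "kwargs": {
  "increments": [
    {"tx": -4.28,"ty": 0.63,"tz": 0,"rx": 0,"ry": 0,"rz": 0,"gripper": 0.4},
    {"tx": -4.28,"ty": 0.63,"tz": 0,"rx": 0,"ry": 0,"rz": 0,"gripper": 0.4},
    {"tx": -4.28,"ty": 0.63,"tz": 0,"rx": 0,"ry": 0,"rz": 0,"gripper": 0.4},
    {"tx": -4.28,"ty": 0.63,"tz": 0,"rx": 0,"ry": 0,"rz": 0,"gripper": 0.4},
    {"tx": -4.28,"ty": 0.63,"tz": 0,"rx": 0,"ry": 0,"rz": 0,"gripper": 0.4},
    {"tx": -4.28,"ty": 0.63,"tz": 0,"rx": 0,"ry": 0,"rz": 0,"gripper": 0.4},
    {"tx": 0,"ty": 0,"tz": 0,"rx": 0,"ry": 0,"rz": 8.4,"gripper": 0.4},
    {"tx": 0,"ty": 0,"tz": 0,"rx": 0,"ry": 0,"rz": 8.4,"gripper": 0.4},
    {"tx": 0,"ty": 0,"tz": 2,"rx": 0,"ry": 0,"rz": 8.4,"gripper": 0.4},
    {"tx": 0,"ty": 0,"tz": 2,"rx": 0,"ry": 0,"rz": 8.4,"gripper": 0.4},
    {"tx": 0,"ty": 0,"tz": 2,"rx": 0,"ry": 0,"rz": 8.4,"gripper": 0.4},
    {"tx": 0,"ty": 0,"tz": 0,"rx": 0,"ry": 0,"rz": 0,"gripper": 0.4}
  ]
}}

```text
clock: 39.6
eef_pos: [544.8, -369.1, 4.9]
tcp_rot: [-3.135, 0.001, 0.835]
contact_force: [0.4, -0.1, -0.0]
opening: 0.702
```

>>> {"fn": "move_arm", "kwargs": {
  "increments": [
    {"tx": 0,"ty": 0,"tz": 0,"rx": 0,"ry": 0,"rz": 0,"gripper": 0.4}
  ]
}}

```text
clock: 39.7
eef_pos: [546.9, -370.5, 8.0]
tcp_rot: [-3.139, 0.0, 0.842]
contact_force: [0.1, -0.2, 0.3]
opening: 0.695
```

```bash
python3 plan.py 548.5 -369 -35 48
```

```text
t 39.7 pos [ 546.9 -370.5    8. ] rp [-1.7986e+02  2.0000e-02  4.8240e+01] q6 7.5 open 0.695 F [ 0.1 -0.2  0.3]
 total shift cm (axes now) [0.22 0.02 4.3 ]  | (axes after turn) [0.22 0.02 4.3 ]  turn rz 0.24
 rows 1 each [0.217 0.018 4.304]
 turn rows 1 each rz 0.239
```

Still settling slightly; descend and grasp.

>>> {"fn": "move_arm", "kwargs": {
  "increments": [
    {"tx": 0.1,"ty": 0,"tz": 1.5,"rx": 0,"ry": 0,"rz": 0.2,"gripper": 0.4},
    {"tx": 0,"ty": 0,"tz": 1.5,"rx": 0,"ry": 0,"rz": 0,"gripper": 0.4},
    {"tx": 0,"ty": 0,"tz": 0.6,"rx": 0,"ry": 0,"rz": 0,"gripper": 0.4},
    {"tx": 0,"ty": 0,"tz": 0,"rx": 0,"ry": 0,"rz": 0,"gripper": 0.4}
  ]
}}

```text
clock: 40.1
eef_pos: [547.4, -369.6, -28.4]
tcp_rot: [-3.139, 0.0, 0.835]
contact_force: [-1.3, -0.1, -0.4]
opening: 0.698
```

```bash
python3 plan.py 548.5 -369 -35 48
```

```text
t 40.1 pos [ 547.4 -369.6  -28.4] rp [-1.7986e+02  2.0000e-02  4.7830e+01] q6 8.0 open 0.698 F [-1.3 -0.1 -0.4]
 total shift cm (axes now) [0.12 0.04 0.66]  | (axes after turn) [0.12 0.04 0.66]  turn rz -0.17
 rows 1 each [0.117 0.038 0.657]
 turn rows 1 each rz -0.169
```

>>> {"fn": "move_arm", "kwargs": {
  "increments": [
    {"tx": 0.1,"ty": 0,"tz": 0.65,"rx": 0,"ry": 0,"rz": 0,"gripper": 0.4},
    {"tx": 0,"ty": 0,"tz": 0,"rx": 0,"ry": 0,"rz": 0,"gripper": 0.1},
    {"tx": 0,"ty": 0,"tz": 0,"rx": 0,"ry": 0,"rz": 0,"gripper": -0.2},
    {"tx": 0,"ty": 0,"tz": 0,"rx": 0,"ry": 0,"rz": 0,"gripper": -0.2},
    {"tx": 0,"ty": 0,"tz": 0,"rx": 0,"ry": 0,"rz": 0,"gripper": -0.2},
    {"tx": 0,"ty": 0,"tz": -3,"rx": 0,"ry": 0,"rz": 0,"gripper": -0.2},
    {"tx": 0,"ty": 0,"tz": -4,"rx": 0,"ry": 0,"rz": 0,"gripper": -0.2},
    {"tx": 0,"ty": 0,"tz": -2.5,"rx": 0,"ry": 0,"rz": 0,"gripper": -0.2},
    {"tx": 0,"ty": 0,"tz": 0,"rx": 0,"ry": 0,"rz": 0,"gripper": -0.2},
    {"tx": 0,"ty": 0,"tz": 0,"rx": 0,"ry": 0,"rz": 0,"gripper": -0.2},
    {"tx": 0,"ty": 0,"tz": 0,"rx": 0,"ry": 0,"rz": 0,"gripper": -0.2}
  ]
}}

```text
clock: 41.2
eef_pos: [548.3, -369.0, 60.4]
tcp_rot: [-3.14, 0.0, 0.834]
contact_force: [-0.7, 0.7, -0.2]
opening: 0.397
```

```bash
python3 plan.py 433 335 0 90
```

```text
t 41.2 pos [ 548.3 -369.    60.4] rp [-1.799e+02  2.000e-02  4.779e+01] q6 8.1 open 0.397 F [-0.7  0.7 -0.2]
 total shift cm (axes now) [ 44.4  -55.84   6.04]  | (axes after turn) [ 70.4  -11.53   6.04]  turn rz -42.21
 rows 16 each [ 2.775 -3.49   0.377]
 turn rows 5 each rz -8.441
```

The gripper closed to 0.40, so disc 3 was not picked up. I'll look again.

```bash
python3 - <<'E'
from fit2 import *
for n in("scene",):
    im=grab(n,1)
    for o in r.place_of("disc_a",n):
        if o["confidence"]>.25:
            p=ray(n,*o["location"],0)[:2]; px=np.round(o["location"]).astype(int); print(round(o["confidence"],2),np.round(p),im[px[0]-2:px[0]+3,px[1]-2:px[1]+3].mean((0,1)).round())
    print(*fit2(549,-368,chroma(im),n))
u=proj("scene",(545,-365,10)).astype(int)
cv2.imwrite("pics/g9.png",cv2.convertScaleAbs(cv2.resize(np.uint8(im)[u[1]-35:u[1]+35,u[0]-40:u[0]+45],None,fx=8,fy=8,interpolation=cv2.INTER_CUBIC)[:,:,::-1],alpha=1.7))
E
```

```text
0.62 [ 508. -321.] [123. 118. 123.]
0.62 [454.  22.] [114. 110. 115.]
0.59 [ 427. -254.] [ 74. 114.  80.]
0.56 [ 365. -312.] [ 96. 115.  97.]
0.52 [476.  22.] [106. 103. 107.]
0.47 [415. 395.] [127. 122. 128.]
0.39 [469.  17.] [113. 109. 115.]
0.39 [ 350. -445.] [174.  94.  50.]
0.979 546.0 -379.2 179.8 8.6
```

View pics/g9.png

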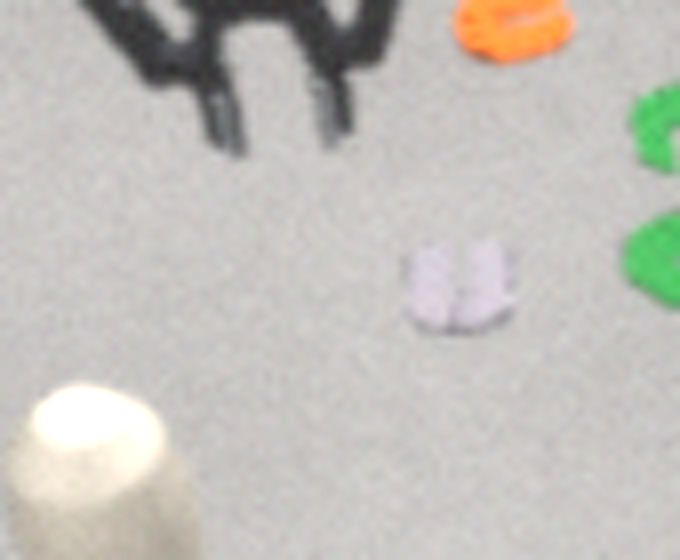

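The disc had been knocked aside: it now lies at crop (460,285), at about (508,−321). Its narrow slot still shows. I'll refit it there.

```bash
python3 - <<'E'
from fit2 import *
from plan import plan
f=fit2(508,-321,chroma(grab("scene",2)),"scene");print(*f)
print(*fit2(506,-324,chroma(grab("top",1)),"top"))
plan(f[1]-1.7,f[2]-.8,0,f[3])
E
```

```text
0.169 502.5 -325.6 224.9 6.5
0.062 500.1 -328.0 223.9 5.9
t 41.45 pos [ 548.6 -369.2   60.6] rp [-1.7991e+02  1.0000e-02  4.7790e+01] q6 8.1 open 0.399 F [-0.9 -0.9  0.3]
 total shift cm (axes now) [-0.04 -6.42  6.06]  | (axes after turn) [-0.36 -6.41  6.06]  turn rz 2.89
 rows 2 each [-0.02  -3.209  3.029]
 turn rows 1 each rz 2.893
```

>>> {"fn": "move_arm", "kwargs": {
  "increments": [
    {"tx": 0,"ty": -3.2,"tz": 0,"rx": 0,"ry": 0,"rz": 0,"gripper": 0.4},
    {"tx": 0,"ty": -3.2,"tz": 0,"rx": 0,"ry": 0,"rz": 3.3,"gripper": 0.4},
    {"tx": 0,"ty": 0,"tz": 3,"rx": 0,"ry": 0,"rz": 0,"gripper": 0.4},
    {"tx": 0,"ty": 0,"tz": 3,"rx": 0,"ry": 0,"rz": 0,"gripper": 0.4},
    {"tx": 0,"ty": 0,"tz": 0,"rx": 0,"ry": 0,"rz": 0,"gripper": 0.4},
    {"tx": 0,"ty": 0,"tz": 0,"rx": 0,"ry": 0,"rz": 0,"gripper": 0.4}
  ]
}}

```text
clock: 42.05
eef_pos: [501.4, -326.4, 1.4]
tcp_rot: [-3.14, 0.0, 0.777]
contact_force: [0.8, -1.0, 0.1]
opening: 0.702
```

```bash
python3 plan.py 501 -326.2 -35 44.5
```

```text
t 42.05 pos [ 501.4 -326.4    1.4] rp [-1.7992e+02  2.0000e-02  4.4490e+01] q6 12.3 open 0.702 F [ 0.8 -1.   0.1]
 total shift cm (axes now) [-0.01 -0.04  3.64]  | (axes after turn) [-0.01 -0.04  3.64]  turn rz -0.01
 rows 1 each [-0.013 -0.039  3.639]
 turn rows 1 each rz -0.008
```

>>> {"fn": "move_arm", "kwargs": {
  "increments": [
    {"tx": 0,"ty": 0,"tz": 1.5,"rx": 0,"ry": 0,"rz": 0,"gripper": 0.4},
    {"tx": 0,"ty": 0,"tz": 1.5,"rx": 0,"ry": 0,"rz": 0,"gripper": 0.4},
    {"tx": 0,"ty": 0,"tz": 0.6,"rx": 0,"ry": 0,"rz": 0,"gripper": 0.4},
    {"tx": 0,"ty": 0,"tz": 0,"rx": 0,"ry": 0,"rz": 0,"gripper": 0.1},
    {"tx": 0,"ty": 0,"tz": 0,"rx": 0,"ry": 0,"rz": 0,"gripper": -0.2},
    {"tx": 0,"ty": 0,"tz": 0,"rx": 0,"ry": 0,"rz": 0,"gripper": -0.2},
    {"tx": 0,"ty": 0,"tz": 0,"rx": 0,"ry": 0,"rz": 0,"gripper": -0.2},
    {"tx": 0,"ty": 0,"tz": -3,"rx": 0,"ry": 0,"rz": 0,"gripper": -0.2},
    {"tx": 0,"ty": 0,"tz": -4,"rx": 0,"ry": 0,"rz": 0,"gripper": -0.2},
    {"tx": 0,"ty": 0,"tz": -2.5,"rx": 0,"ry": 0,"rz": 0,"gripper": -0.2},
    {"tx": 0,"ty": 0,"tz": 0,"rx": 0,"ry": 0,"rz": 0,"gripper": -0.2},
    {"tx": 0,"ty": 0,"tz": 0,"rx": 0,"ry": 0,"rz": 0,"gripper": -0.2}
  ]
}}

```text
clock: 43.25
eef_pos: [501.9, -326.7, 61.0]
tcp_rot: [3.14, -0.0, 0.777]
contact_force: [-0.7, -0.8, -1.7]
opening: 0.528
```

```bash
python3 plan.py 433 335 0 90
```

```text
t 43.25 pos [ 501.9 -326.7   61. ] rp [ 1.7993e+02 -2.0000e-02  4.4490e+01] q6 12.3 open 0.528 F [-0.7 -0.8 -1.7]
 total shift cm (axes now) [ 41.46 -52.03   6.1 ]  | (axes after turn) [66.17 -6.89  6.1 ]  turn rz -45.51
 rows 15 each [ 2.764 -3.469  0.407]
 turn rows 6 each rz -7.585
```

>>> {"fn": "move_arm", "kwargs": {
  "increments": [
    {"tx": 2.76,"ty": -3.47,"tz": -0.5,"rx": 0,"ry": 0,"rz": 0,"gripper": -0.2},
    {"tx": 2.76,"ty": -3.47,"tz": -0.5,"rx": 0,"ry": 0,"rz": 0,"gripper": -0.2},
    {"tx": 2.76,"ty": -3.47,"tz": 0,"rx": 0,"ry": 0,"rz": 0,"gripper": -0.2},
    {"tx": 2.76,"ty": -3.47,"tz": 0,"rx": 0,"ry": 0,"rz": 0,"gripper": -0.2},
    {"tx": 2.76,"ty": -3.47,"tz": 0,"rx": 0,"ry": 0,"rz": 0,"gripper": -0.2},
    {"tx": 2.76,"ty": -3.47,"tz": 0,"rx": 0,"ry": 0,"rz": 0,"gripper": -0.2},
    {"tx": 2.76,"ty": -3.47,"tz": 0,"rx": 0,"ry": 0,"rz": 0,"gripper": -0.2},
    {"tx": 2.76,"ty": -3.47,"tz": 0,"rx": 0,"ry": 0,"rz": 0,"gripper": -0.2},
    {"tx": 2.76,"ty": -3.47,"tz": 0,"rx": 0,"ry": 0,"rz": 0,"gripper": -0.2},
    {"tx": 2.76,"ty": -3.47,"tz": 0,"rx": 0,"ry": 0,"rz": 0,"gripper": -0.2},
    {"tx": 2.76,"ty": -3.47,"tz": 0,"rx": 0,"ry": 0,"rz": 0,"gripper": -0.2},
    {"tx": 2.76,"ty": -3.47,"tz": 0,"rx": 0,"ry": 0,"rz": 0,"gripper": -0.2}
  ]
}}

```text
clock: 44.45
eef_pos: [444.5, 203.9, 69.2]
tcp_rot: [-3.141, 0.002, 0.777]
contact_force: [1.2, 0.6, -1.3]
opening: 0.522
```

>>> {"fn": "move_arm", "kwargs": {
  "increments": [
    {"tx": 2.76,"ty": -3.47,"tz": 0,"rx": 0,"ry": 0,"rz": 0,"gripper": -0.2},
    {"tx": 2.76,"ty": -3.47,"tz": 0,"rx": 0,"ry": 0,"rz": 0,"gripper": -0.2},
    {"tx": 2.76,"ty": -3.47,"tz": 0,"rx": 0,"ry": 0,"rz": 0,"gripper": -0.2},
    {"tx": 0,"ty": 0,"tz": 0,"rx": 0,"ry": 0,"rz": -7.6,"gripper": -0.2},
    {"tx": 0,"ty": 0,"tz": 0,"rx": 0,"ry": 0,"rz": -7.6,"gripper": -0.2},
    {"tx": 0,"ty": 0,"tz": 0,"rx": 0,"ry": 0,"rz": -7.6,"gripper": -0.2},
    {"tx": 0,"ty": 0,"tz": 0,"rx": 0,"ry": 0,"rz": -7.6,"gripper": -0.2},
    {"tx": 0,"ty": 0,"tz": 0,"rx": 0,"ry": 0,"rz": -7.6,"gripper": -0.2},
    {"tx": 0,"ty": 0,"tz": 0,"rx": 0,"ry": 0,"rz": -7.6,"gripper": -0.2},
    {"tx": 0,"ty": 0,"tz": 0,"rx": 0,"ry": 0,"rz": 0,"gripper": -0.2},
    {"tx": 0,"ty": 0,"tz": 0,"rx": 0,"ry": 0,"rz": 0,"gripper": -0.2}
  ]
}}

```text
clock: 45.55
eef_pos: [431.6, 334.4, 69.5]
tcp_rot: [-3.14, 0.001, 1.569]
contact_force: [-0.5, -0.4, -1.8]
opening: 0.525
```

```bash
python3 plan.py 433 335 -27 90
```

```text
t 45.55 pos [431.6 334.4  69.5] rp [-1.7991e+02  7.0000e-02  8.9870e+01] q6 37.7 open 0.525 F [-0.5 -0.4 -1.8]
 total shift cm (axes now) [0.06 0.14 9.65]  | (axes after turn) [0.06 0.14 9.65]  turn rz -0.13
 rows 3 each [0.021 0.048 3.217]
 turn rows 1 each rz -0.129
```

>>> {"fn": "move_arm", "kwargs": {
  "increments": [
    {"tx": 0,"ty": 0.1,"tz": 3,"rx": 0,"ry": 0,"rz": 0,"gripper": -0.2},
    {"tx": 0,"ty": 0,"tz": 3,"rx": 0,"ry": 0,"rz": 0,"gripper": -0.2},
    {"tx": 0,"ty": 0,"tz": 2.5,"rx": 0,"ry": 0,"rz": 0,"gripper": -0.2},
    {"tx": 0,"ty": 0,"tz": 1.1,"rx": 0,"ry": 0,"rz": 0,"gripper": -0.2},
    {"tx": 0,"ty": 0,"tz": 0,"rx": 0,"ry": 0,"rz": 0,"gripper": -0.2},
    {"tx": 0,"ty": 0,"tz": 0,"rx": 0,"ry": 0,"rz": 0,"gripper": 0.2},
    {"tx": 0,"ty": 0,"tz": 0,"rx": 0,"ry": 0,"rz": 0,"gripper": 0.3},
    {"tx": 0,"ty": 0,"tz": -0.5,"rx": 0,"ry": 0,"rz": 0,"gripper": 0.3},
    {"tx": 0,"ty": 0,"tz": -3,"rx": 0,"ry": 0,"rz": 0,"gripper": 0.3},
    {"tx": 0,"ty": 0,"tz": -4,"rx": 0,"ry": 0,"rz": 0,"gripper": 0.3},
    {"tx": 0,"ty": 0,"tz": -4,"rx": 0,"ry": 0,"rz": 0,"gripper": 0.4}
  ]
}}

```text
clock: 46.65
eef_pos: [433.2, 334.8, 91.8]
tcp_rot: [3.141, -0.0, 1.572]
contact_force: [1.2, 0.4, -0.4]
opening: 0.705
```

>>> {"fn": "move_arm", "kwargs": {
  "increments": [
    {"tx": 0,"ty": 0,"tz": 0,"rx": 0,"ry": 0,"rz": 0,"gripper": 0.4},
    {"tx": 0,"ty": 0,"tz": 0,"rx": 0,"ry": 0,"rz": 0,"gripper": 0.4}
  ]
}}

```text
clock: 46.85
eef_pos: [434.1, 335.6, 91.5]
tcp_rot: [3.139, -0.002, 1.572]
contact_force: [-0.3, 0.0, 0.0]
opening: 0.695
```

```bash
python3 - <<'E'
from fit2 import *
from plan import plan
plan(463.8,24.75,20,77)
im=grab("scene",1);c=chroma(im)
for y in(335,399):print(*fit2(434,y,c,"scene",z0=5))
im2=grab("top",1)
print(*fit2(466,27,c,"scene",z0=22,a0=60), *fit2(464,24,chroma(im2),"top",z0=22,a0=60))
f=lambda im,n,X,k:cv2.resize(np.uint8(np.clip(im,0,255))[(u:=proj(n,X).astype(int))[1]-k:u[1]+k,u[0]-k:u[0]+k],(260,260),interpolation=cv2.INTER_CUBIC)
o=np.hstack([f(im,"scene",(432,366,5),30),f(im,"scene",(464,25,25),15),f(im2,"top",(464,25,25),15)])[:,:,::-1]
cv2.imwrite("pics/g10.png",cv2.convertScaleAbs(o,alpha=1.8))
E
```

```text
t 46.85 pos [434.1 335.6  91.5] rp [ 1.7983e+02 -1.3000e-01  9.0080e+01] q6 37.5 open 0.695 F [-0.3  0.   0. ]
 total shift cm (axes now) [-31.08   2.93   7.15]  | (axes after turn) [-29.62   9.88   7.15]  turn rz 13.08
 rows 8 each [-3.886  0.366  0.894]
 turn rows 2 each rz 6.538
0.391 434.8 336.8 271.5 3.9
0.432 435.6 399.0 269.4 4.0
0.408 471.7 29.2 71.3 4.9 0.206 461.7 22.1 19.3 15.8
```

View pics/g10.png

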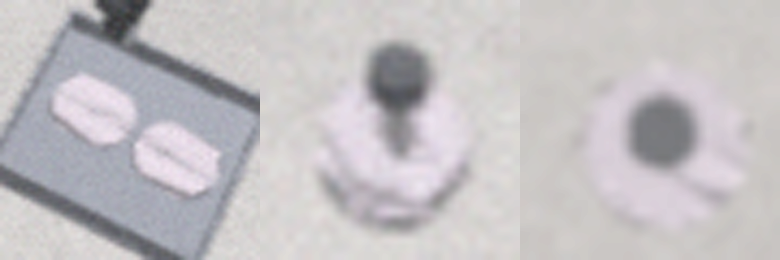

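Both narrow discs lie flat in the tray (crop (95,108) and (178,158)). The stack is centred under the head. In the right tile the closed-end lines of the top disc are at lower right, so its mouth is at 60° as planned. Now for the hanger.

>>> {"fn": "move_arm", "kwargs": {
  "increments": [
    {"tx": -3.89,"ty": 0.37,"tz": 0,"rx": 0,"ry": 0,"rz": 0,"gripper": 0.4},
    {"tx": -3.89,"ty": 0.37,"tz": 0,"rx": 0,"ry": 0,"rz": 0,"gripper": 0.4},
    {"tx": -3.89,"ty": 0.37,"tz": 0,"rx": 0,"ry": 0,"rz": 0,"gripper": 0.4},
    {"tx": -3.89,"ty": 0.37,"tz": 0,"rx": 0,"ry": 0,"rz": 0,"gripper": 0.4},
    {"tx": -3.89,"ty": 0.37,"tz": 0,"rx": 0,"ry": 0,"rz": 0,"gripper": 0.4},
    {"tx": -3.89,"ty": 0.37,"tz": 0,"rx": 0,"ry": 0,"rz": 0,"gripper": 0.4},
    {"tx": -3.89,"ty": 0.37,"tz": 0,"rx": 0,"ry": 0,"rz": 0,"gripper": 0.4},
    {"tx": -3.89,"ty": 0.37,"tz": 0,"rx": 0,"ry": 0,"rz": 0,"gripper": 0.4},
    {"tx": 0,"ty": 0,"tz": 0,"rx": 0,"ry": 0,"rz": -8.5,"gripper": 0.3},
    {"tx": 0,"ty": 0,"tz": 0,"rx": 0,"ry": 0,"rz": -8.5,"gripper": 0.3},
    {"tx": 0,"ty": 0,"tz": 0,"rx": 0,"ry": 0,"rz": -8.5,"gripper": 0.3},
    {"tx": 0,"ty": 0,"tz": 0,"rx": 0,"ry": 0,"rz": -8.5,"gripper": 0.3}
  ]
}}

```text
clock: 48.15
eef_pos: [462.1, 23.4, 88.2]
tcp_rot: [-3.139, -0.001, 2.171]
contact_force: [0.4, -0.7, -0.9]
opening: 0.647
```

>>> {"fn": "move_arm", "kwargs": {
  "increments": [
    {"tx": 0,"ty": 0,"tz": 0,"rx": 0,"ry": 0,"rz": -8.5,"gripper": 0.3},
    {"tx": 0,"ty": 0,"tz": 0,"rx": 0,"ry": 0,"rz": -8.5,"gripper": 0.3},
    {"tx": 0,"ty": 0,"tz": 0,"rx": 0,"ry": 0,"rz": -8.5,"gripper": 0.3},
    {"tx": 0,"ty": 0,"tz": 1,"rx": 0,"ry": 0,"rz": -8.5,"gripper": 0.3},
    {"tx": 0,"ty": 0,"tz": 1,"rx": 0,"ry": 0,"rz": -8.5,"gripper": 0.3},
    {"tx": 0,"ty": 0,"tz": 1,"rx": 0,"ry": 0,"rz": -0.5,"gripper": 0.3},
    {"tx": 0,"ty": 0,"tz": 0,"rx": 0,"ry": 0,"rz": 0,"gripper": 0.3},
    {"tx": 0,"ty": 0,"tz": 0,"rx": 0,"ry": 0,"rz": 0,"gripper": 0.3},
    {"tx": 0,"ty": 0,"tz": 0,"rx": 0,"ry": 0,"rz": 0,"gripper": 0.3}
  ]
}}

```text
clock: 49.05
eef_pos: [463.4, 23.8, 59.7]
tcp_rot: [3.142, -0.0, 2.914]
contact_force: [0.5, 0.2, -0.0]
opening: 0.648
```

```bash
python3 plan.py 463.8 24.75 20 167
```

```text
t 49.05 pos [463.4  23.8  59.7] rp [180.    -0.   166.97] q6 -74.2 open 0.648 F [ 0.5  0.2 -0. ]
 total shift cm (axes now) [-0.01  0.11  3.97]  | (axes after turn) [-0.01  0.11  3.97]  turn rz -0.03
 rows 1 each [-0.014  0.106  3.969]
 turn rows 1 each rz -0.028
```

>>> {"fn": "move_arm", "kwargs": {
  "increments": [
    {"tx": 0,"ty": 0.1,"tz": 1.5,"rx": 0,"ry": 0,"rz": 0,"gripper": 0.3},
    {"tx": 0,"ty": 0,"tz": 1.5,"rx": 0,"ry": 0,"rz": 0,"gripper": 0.3},
    {"tx": 0,"ty": 0,"tz": 1,"rx": 0,"ry": 0,"rz": 0,"gripper": 0.3},
    {"tx": 0,"ty": 0,"tz": 0,"rx": 0,"ry": 0,"rz": 0,"gripper": 0},
    {"tx": 0,"ty": 0,"tz": 0,"rx": 0,"ry": 0,"rz": 0,"gripper": -0.3},
    {"tx": 0,"ty": 0,"tz": 0,"rx": 0,"ry": 0,"rz": 0,"gripper": -0.7},
    {"tx": 0,"ty": 0,"tz": 0,"rx": 0,"ry": 0,"rz": 0,"gripper": -0.7},
    {"tx": 0,"ty": 0,"tz": 0,"rx": 0,"ry": 0,"rz": 0,"gripper": -0.7},
    {"tx": 0,"ty": 0,"tz": 0,"rx": 0,"ry": 0,"rz": 0,"gripper": -0.7}
  ],
  "squeeze": 80
}}

```text
clock: 49.95
eef_pos: [464.1, 24.5, 20.5]
tcp_rot: [-3.142, 0.001, 2.916]
contact_force: [-0.4, -1.9, 6.1]
opening: 0.233
```

>>> {"fn": "move_arm", "kwargs": {
  "increments": [
    {"tx": 0,"ty": 0,"tz": -0.5,"rx": 0,"ry": 0,"rz": 0,"gripper": -0.7},
    {"tx": 0,"ty": 0,"tz": -1,"rx": 0,"ry": 0,"rz": 0,"gripper": -0.7},
    {"tx": 0,"ty": 0,"tz": -1,"rx": 0,"ry": 0,"rz": 0,"gripper": -0.7},
    {"tx": 0,"ty": 0,"tz": -1,"rx": 0,"ry": 0,"rz": 0,"gripper": -0.7},
    {"tx": 0,"ty": 0,"tz": -1,"rx": 0,"ry": 0,"rz": 0,"gripper": -0.7},
    {"tx": 0,"ty": 0,"tz": -0.5,"rx": 0,"ry": 0,"rz": 0,"gripper": -0.7},
    {"tx": 0,"ty": 0,"tz": 0,"rx": 0,"ry": 0,"rz": 0,"gripper": -0.7},
    {"tx": 0,"ty": 0,"tz": 0,"rx": 0,"ry": 0,"rz": 0,"gripper": -0.7}
  ]
}}

```text
clock: 50.75
eef_pos: [463.4, 24.7, 69.6]
tcp_rot: [3.142, 0.0, 2.916]
contact_force: [0.8, 0.1, -6.2]
opening: 0.229
```

```bash
python3 - <<'E'
from h import *
from plan import plan
a=np.radians(-13);d=np.array([np.cos(a),np.sin(a)]);s=np.array([600.2,214.2])
q=s-90*d;print(q);plan(q[0],q[1],67,167)
p,D=r.grab_frame("scene");e=r.sense()["eef_pos"];u=proj("scene",(*e[:2],e[2]+20)).astype(int)
o=cv2.resize(p[u[1]-28:u[1]+25,u[0]-28:u[0]+28],None,fx=11,fy=11,interpolation=cv2.INTER_CUBIC)[:,:,::-1]
cv2.imwrite("pics/g11.png",cv2.convertScaleAbs(o,alpha=1.8))
E
```

```text
[512.50669417 234.44559489]
t 50.75 pos [463.4  24.7  69.6] rp [180.     0.   167.09] q6 -74.2 open 0.229 F [ 0.8  0.1 -6.2]
 total shift cm (axes now) [-0.1  21.54  0.26]  | (axes after turn) [-0.06 21.54  0.26]  turn rz 0.09
 rows 5 each [-0.019  4.308  0.051]
 turn rows 1 each rz 0.087
```

View pics/g11.png

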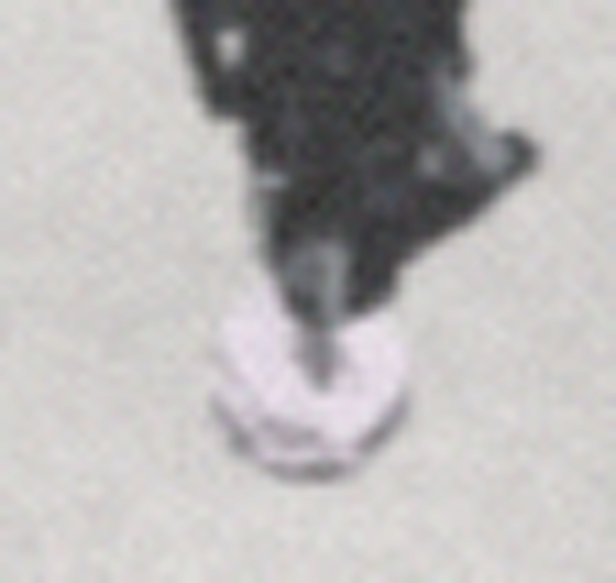

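Lifted cleanly: −6.2 N, about 0.63 kg, and the stack hangs level under the fingers (crop (310,390)). Moving to the fork mouth.

>>> {"fn": "move_arm", "kwargs": {
  "increments": [
    {"tx": 0,"ty": 2,"tz": 0,"rx": 0,"ry": 0,"rz": 0,"gripper": -0.7},
    {"tx": 0,"ty": 3,"tz": 0,"rx": 0,"ry": 0,"rz": 0,"gripper": -0.7},
    {"tx": 0,"ty": 3,"tz": 0,"rx": 0,"ry": 0,"rz": 0,"gripper": -0.7},
    {"tx": 0,"ty": 3,"tz": 0,"rx": 0,"ry": 0,"rz": 0,"gripper": -0.7},
    {"tx": 0,"ty": 3,"tz": 0,"rx": 0,"ry": 0,"rz": 0,"gripper": -0.7},
    {"tx": 0,"ty": 3,"tz": 0,"rx": 0,"ry": 0,"rz": 0,"gripper": -0.7},
    {"tx": 0,"ty": 2.5,"tz": 0,"rx": 0,"ry": 0,"rz": 0,"gripper": -0.7},
    {"tx": 0,"ty": 1.5,"tz": 0,"rx": 0,"ry": 0,"rz": 0,"gripper": -0.7},
    {"tx": 0,"ty": 0.5,"tz": 0.2,"rx": 0,"ry": 0,"rz": 0,"gripper": -0.7},
    {"tx": 0,"ty": 0,"tz": 0,"rx": 0,"ry": 0,"rz": 0,"gripper": -0.7},
    {"tx": 0,"ty": 0,"tz": 0,"rx": 0,"ry": 0,"rz": 0,"gripper": -0.7},
    {"tx": 0,"ty": 0,"tz": 0,"rx": 0,"ry": 0,"rz": 0,"gripper": -0.7}
  ]
}}

```text
clock: 52.0
eef_pos: [511.2, 233.1, 67.4]
tcp_rot: [-3.141, -0.001, 2.915]
contact_force: [0.0, -0.6, -6.6]
opening: 0.229
```

```bash
python3 plan.py 600.2 214.2 67.5 167; sed -i 's/^ims=.*/ims={n:r.grab_frame(n)[0].astype(np.float32) for n in("top","scene")}/' fk.py; python3 fk.py | head -2
```

```text
t 52.0 pos [511.2 233.1  67.4] rp [-1.7996e+02 -3.0000e-02  1.6704e+02] q6 -52.7 open 0.229 F [ 0.  -0.6 -6.6]
 total shift cm (axes now) [-9.1   0.15 -0.01]  | (axes after turn) [-9.1   0.16 -0.01]  turn rz 0.04
 rows 3 each [-3.033e+00  5.100e-02 -3.000e-03]
 turn rows 1 each rz 0.039
top 66.08 [600.2 212.1] -12.546014402854855
scene 23.03 [601.  214.8] -13.297734172595588
```

>>> {"fn": "move_arm", "kwargs": {
  "increments": [
    {"tx": -1.5,"ty": 0.15,"tz": 0,"rx": 0,"ry": 0,"rz": 0,"gripper": -0.7},
    {"tx": -1.5,"ty": 0,"tz": 0,"rx": 0,"ry": 0,"rz": 0,"gripper": -0.7},
    {"tx": -1,"ty": 0,"tz": 0,"rx": 0,"ry": 0,"rz": 0,"gripper": -0.7},
    {"tx": 0,"ty": 0,"tz": 0,"rx": 0,"ry": 0,"rz": 0,"gripper": -0.7},
    {"tx": 0,"ty": 0,"tz": 0,"rx": 0,"ry": 0,"rz": 0,"gripper": -0.7}
  ]
}}

```text
clock: 52.6
eef_pos: [550.9, 226.4, 67.3]
tcp_rot: [-3.141, -0.001, 2.915]
contact_force: [-0.3, -0.1, -5.9]
opening: 0.227
```

```bash
python3 plan.py 600.2 214.2 67.5 167
```

```text
t 52.6 pos [550.9 226.4  67.3] rp [-1.7998e+02 -5.0000e-02  1.6704e+02] q6 -54.9 open 0.227 F [-0.3 -0.1 -5.9]
 total shift cm (axes now) [-5.08 -0.09 -0.02]  | (axes after turn) [-5.08 -0.08 -0.02]  turn rz 0.04
 rows 2 each [-2.541 -0.044 -0.011]
 turn rows 1 each rz 0.045
```

>>> {"fn": "move_arm", "kwargs": {
  "increments": [
    {"tx": -0.8,"ty": -0.08,"tz": 0,"rx": 0,"ry": 0,"rz": 0,"gripper": -0.7},
    {"tx": -0.8,"ty": 0,"tz": 0,"rx": 0,"ry": 0,"rz": 0,"gripper": -0.7},
    {"tx": -0.8,"ty": 0,"tz": 0,"rx": 0,"ry": 0,"rz": 0,"gripper": -0.7},
    {"tx": -0.6,"ty": 0,"tz": 0,"rx": 0,"ry": 0,"rz": 0,"gripper": -0.7},
    {"tx": 0,"ty": 0,"tz": 0,"rx": 0,"ry": 0,"rz": 0,"gripper": -0.7}
  ]
}}

```text
clock: 53.1
eef_pos: [581.2, 219.2, 67.7]
tcp_rot: [3.141, 0.001, 2.916]
contact_force: [0.3, -1.3, -6.7]
opening: 0.233
```

>>> {"fn": "move_arm", "kwargs": {
  "increments": [
    {"tx": -0.7,"ty": 0,"tz": 0,"rx": 0,"ry": 0,"rz": 0,"gripper": -0.7},
    {"tx": -0.7,"ty": 0,"tz": 0,"rx": 0,"ry": 0,"rz": 0,"gripper": -0.7},
    {"tx": -0.5,"ty": 0,"tz": 0,"rx": 0,"ry": 0,"rz": 0,"gripper": -0.7},
    {"tx": 0,"ty": 0,"tz": 0,"rx": 0,"ry": 0,"rz": 0,"gripper": -0.7},
    {"tx": 0,"ty": 0,"tz": 0,"rx": 0,"ry": 0,"rz": 0,"gripper": -0.7}
  ]
}}

```text
clock: 53.6
eef_pos: [598.4, 215.0, 67.5]
tcp_rot: [-3.141, -0.0, 2.916]
contact_force: [0.3, 0.1, -7.2]
opening: 0.224
```

```bash
python3 plan.py 600.2 214.2 67.5 167
```

```text
t 53.6 pos [598.4 215.   67.5] rp [-1.7999e+02 -2.0000e-02  1.6707e+02] q6 -57.5 open 0.224 F [ 0.3  0.1 -7.2]
 total shift cm (axes now) [-0.19 -0.04 -0.  ]  | (axes after turn) [-0.19 -0.04 -0.  ]  turn rz 0.07
 rows 1 each [-0.191 -0.036 -0.003]
 turn rows 1 each rz 0.074
```

>>> {"fn": "move_arm", "kwargs": {
  "increments": [
    {"tx": -0.2,"ty": 0,"tz": 0,"rx": 0,"ry": 0,"rz": 0,"gripper": -0.7},
    {"tx": 0,"ty": 0,"tz": 0.2,"rx": 0,"ry": 0,"rz": 0,"gripper": -0.7},
    {"tx": 0,"ty": 0,"tz": 0,"rx": 0,"ry": 0,"rz": 0,"gripper": -0.7},
    {"tx": 0,"ty": 0,"tz": 0,"rx": 0,"ry": 0,"rz": 0,"gripper": -0.7}
  ]
}}

```text
clock: 54.0
eef_pos: [600.3, 214.6, 65.5]
tcp_rot: [-3.141, -0.0, 2.916]
contact_force: [0.4, 0.2, -6.7]
opening: 0.23
```

>>> {"fn": "move_arm", "kwargs": {
  "increments": [
    {"tx": 0,"ty": 0,"tz": 0.1,"rx": 0,"ry": 0,"rz": 0,"gripper": -0.7},
    {"tx": 0,"ty": 0,"tz": 0,"rx": 0,"ry": 0,"rz": 0,"gripper": -0.7}
  ]
}}

```text
clock: 54.2
eef_pos: [600.3, 214.6, 64.5]
tcp_rot: [-3.142, -0.0, 2.916]
contact_force: [-0.9, -0.8, -7.1]
opening: 0.226
```

```bash
python3 plan.py 600.2 214.2 63.5 167
```

```text
t 54.2 pos [600.3 214.6  64.5] rp [-1.8000e+02 -1.0000e-02  1.6709e+02] q6 -57.6 open 0.226 F [-0.9 -0.8 -7.1]
 total shift cm (axes now) [ 0.   -0.04  0.1 ]  | (axes after turn) [ 0.   -0.04  0.1 ]  turn rz 0.09
 rows 1 each [ 0.001 -0.044  0.098]
 turn rows 1 each rz 0.093
```

>>> {"fn": "move_arm", "kwargs": {
  "increments": [
    {"tx": 0,"ty": 0,"tz": 0.1,"rx": 0,"ry": 0,"rz": 0,"gripper": -0.7},
    {"tx": 0,"ty": 0,"tz": 0,"rx": 0,"ry": 0,"rz": 0,"gripper": -0.7}
  ]
}}

```text
clock: 54.4
eef_pos: [600.5, 214.7, 63.6]
tcp_rot: [3.142, 0.0, 2.916]
contact_force: [0.6, -0.1, -5.7]
opening: 0.228
```

>>> {"fn": "move_arm", "kwargs": {
  "increments": [
    {"tx": 0,"ty": 0,"tz": 0.05,"rx": 0,"ry": 0,"rz": 0,"gripper": -0.7},
    {"tx": 0,"ty": 0,"tz": 0,"rx": 0,"ry": 0,"rz": 0,"gripper": -0.7}
  ]
}}

```text
clock: 54.6
eef_pos: [600.5, 214.7, 63.5]
tcp_rot: [3.141, 0.0, 2.916]
contact_force: [-0.9, -0.4, -2.6]
opening: 0.23
```

>>> {"fn": "move_arm", "kwargs": {
  "increments": [
    {"tx": 0,"ty": 0,"tz": 0.05,"rx": 0,"ry": 0,"rz": 0,"gripper": -0.7},
    {"tx": 0,"ty": 0,"tz": 0,"rx": 0,"ry": 0,"rz": 0,"gripper": -0.7}
  ],
  "squeeze": 20
}}

```text
clock: 54.8
eef_pos: [600.6, 214.7, 63.4]
tcp_rot: [3.141, 0.0, 2.916]
contact_force: [-4.1, -1.6, 4.9]
opening: 0.228
```

>>> {"fn": "move_arm", "kwargs": {
  "increments": [
    {"tx": 0,"ty": 0,"tz": 0,"rx": 0,"ry": 0,"rz": 0,"gripper": -0.4},
    {"tx": 0,"ty": 0,"tz": 0,"rx": 0,"ry": 0,"rz": 0,"gripper": -0.3},
    {"tx": 0,"ty": 0,"tz": 0,"rx": 0,"ry": 0,"rz": 0,"gripper": -0.1},
    {"tx": 0,"ty": 0,"tz": 0,"rx": 0,"ry": 0,"rz": 0,"gripper": 0.2},
    {"tx": 0,"ty": 0,"tz": 0,"rx": 0,"ry": 0,"rz": 0,"gripper": 0.5},
    {"tx": 0,"ty": 0,"tz": 0,"rx": 0,"ry": 0,"rz": 0,"gripper": 0.5}
  ]
}}

```text
clock: 55.4
eef_pos: [600.5, 214.6, 62.6]
tcp_rot: [3.142, 0.0, 2.916]
contact_force: [0.1, -0.3, -0.1]
opening: 0.748
```

>>> {"fn": "move_arm", "kwargs": {
  "increments": [
    {"tx": 0,"ty": 0,"tz": -0.5,"rx": 0,"ry": 0,"rz": 0,"gripper": 0.5},
    {"tx": 0,"ty": 0,"tz": -1,"rx": 0,"ry": 0,"rz": 0,"gripper": 0.5},
    {"tx": 0,"ty": 0,"tz": -2,"rx": 0,"ry": 0,"rz": 0,"gripper": 0.5},
    {"tx": 0,"ty": 0,"tz": -4,"rx": 0,"ry": 0,"rz": 0,"gripper": 0.5},
    {"tx": 0,"ty": 0,"tz": -4,"rx": 0,"ry": 0,"rz": 0,"gripper": 0.5},
    {"tx": 2,"ty": -3,"tz": 0,"rx": 0,"ry": 0,"rz": 0,"gripper": 0.5},
    {"tx": 2,"ty": -4,"tz": 0,"rx": 0,"ry": 0,"rz": 0,"gripper": 0.5},
    {"tx": 2,"ty": -4,"tz": 0,"rx": 0,"ry": 0,"rz": 0,"gripper": 0.5},
    {"tx": 2,"ty": -4,"tz": 0,"rx": 0,"ry": 0,"rz": 0,"gripper": 0.5},
    {"tx": 2,"ty": -4,"tz": 0,"rx": 0,"ry": 0,"rz": 0,"gripper": 0.5},
    {"tx": 0,"ty": 0,"tz": 0,"rx": 0,"ry": 0,"rz": 0,"gripper": 0.5},
    {"tx": 0,"ty": 0,"tz": 0,"rx": 0,"ry": 0,"rz": 0,"gripper": 0.5}
  ]
}}

```text
clock: 56.6
eef_pos: [460.8, 51.3, 178.7]
tcp_rot: [3.141, 0.002, 2.915]
contact_force: [0.6, -0.3, -0.7]
opening: 0.75
```

```bash
python3 - <<'E'
from h import *
from scipy import ndimage as nd
print(r.sense()["eef_pos"],r.sense()["contact_force"],r.sense()["clock"])
for n in("top","scene"):
    im,d=r.grab_frame(n);m=CAM[n];R=np.array(m["R"]);t=np.array(m["t"])
    for q,z in(("hanger",43),("hanger_head",102),("bracket_seat",95)):
        for o in r.place_of(q,n)[:2]:print(n,q,round(o["confidence"],2),np.round(ray(n,*o["location"],z)[:2],1))
    # dark head blob near seat on the bright fork
    u=np.round(proj(n,(600.3,214.3,109))).astype(int);k=9
    g=im[u[1]-k:u[1]+k+1,u[0]-k:u[0]+k+1].astype(float).mean(2)
    print(n);print(g[::2,::1].round().astype(int))
    rows,cols=np.mgrid[u[1]-k:u[1]+k+1,u[0]-k:u[0]+k+1];z=d[rows,cols]
    P=np.stack([(cols-m["cx"])/m["fx"]*z,(rows-m["cy"])/m["fy"]*z,z],-1)-t;P=P@R
    h=(P[...,2]>103)&(P[...,2]<116);print("head pts",h.sum(),np.round(P[h].mean(0),1),np.round(np.median(P[h][:,2]),1))
    b=(g<95)&h; print("dark head", b.sum(), np.round(P[b].mean(0),1) if b.any() else None)
np.savez("fin.npz",s=r.grab_frame("scene")[0])
E
```

```text
[460.82272169  51.33428552 178.7498464 ] [ 0.57784088 -0.27470223 -0.65423142] 56.6
top hanger 0.5 [424.3 399.2]
top hanger_head 0.65 [417.1 303.1]
top bracket_seat 0.76 [602.1 212.9]
top
[[107 108 109 110 110 108 108 128 149 153 153 151 150 149 146 141 137 135
  132]
 [108 108 108 108 108 110 122 137 131 115 107 103 103 102 102 102 103  98
   90]
 [109 108 108 108 107 113 128 128 111 106 105 105 108 106 108 108 107  99
   86]
 [108 108 109 110 110 120 125 117 110 110 111 110 111 112 112 113 110  97
   82]
 [107 108 109 110 112 114 112 111 114 115 116 117 117 118 119 119 113  97
   80]
 [108 108 107 110 124 127 118 122 123 123 123 123 123 123 123 123 117  96
   81]
 [108 110 110 116 136 131 118 123 124 124 124 124 124 125 124 124 116  96
   82]
 [110 109 110 130 145 131 119 123 125 124 124 125 125 124 125 123 116  96
   85]
 [107 109 122 142 146 129 120 124 124 124 124 124 125 125 124 123 113  93
   86]
 [108 110 124 140 140 127 123 124 124 124 124 124 125 125 125 123 111  91
   84]]
head pts 1 [601.6 222.8 109.8] 109.8
dark head 0 None
scene hanger 0.66 [601.3 211.8]
scene bracket_s
[... 210 characters left out ...]
15 117 112 113 119 124 142 163 171 153 134 120 114 115
  117]
 [119 118 115 119 117 116 121 129 148 158 163 171 169 156 135 123 117 112
  113]
 [115 116 118 126 142 137 105  78  70  67  75  80  91 108 118 116 118 120
  122]
 [120 132 152 165 153 108  72  67  65  66  69  68  68  85 108 121 142 163
  172]
 [171 177 178 173 141  85  60  62  68  65  67  68  66 101 146 170 174 176
  171]
 [173 174 178 173 166 126  67  50  49  51  49  54  75 143 171 177 167 150
  124]
 [175 175 175 178 177 174 155 126 103  99 103 119 149 164 151 132 121 118
  119]
 [181 176 177 177 175 175 176 177 178 176 171 157 137 123 119 126 126 121
  119]]
head pts 56 [604.3 215.7 108.4] 108.6
dark head 48 [604.6 217.1 108.6]
```

>>> {"fn": "move_arm", "kwargs": {
  "increments": [
    {"tx": 0,"ty": -4,"tz": 0,"rx": 0,"ry": 0,"rz": 0,"gripper": 0.5},
    {"tx": 0,"ty": -4,"tz": 0,"rx": 0,"ry": 0,"rz": 0,"gripper": 0.5},
    {"tx": 0,"ty": -4,"tz": 0,"rx": 0,"ry": 0,"rz": 0,"gripper": 0.5},
    {"tx": 0,"ty": -4,"tz": 0,"rx": 0,"ry": 0,"rz": 0,"gripper": 0.5},
    {"tx": 0,"ty": -4,"tz": 0,"rx": 0,"ry": 0,"rz": 0,"gripper": 0.5},
    {"tx": 0,"ty": -4,"tz": 0,"rx": 0,"ry": 0,"rz": 0,"gripper": 0.5},
    {"tx": 0,"ty": -4,"tz": 0,"rx": 0,"ry": 0,"rz": 0,"gripper": 0.5},
    {"tx": 0,"ty": 0,"tz": 0,"rx": 0,"ry": 0,"rz": 0,"gripper": 0.5},
    {"tx": 0,"ty": 0,"tz": 0,"rx": 0,"ry": 0,"rz": 0,"gripper": 0.5}
  ]
}}

```text
clock: 57.95
eef_pos: [397.7, -221.6, 177.4]
tcp_rot: [3.141, -0.0, 2.914]
contact_force: [-0.1, 0.6, -0.8]
opening: 0.752
```

```bash
cat > fin.py <<'E'
from fit2 import *
def sil(n,c,rad,z0,z1):
    a=np.linspace(0,2*np.pi,60);P=np.array([proj(n,(c[0]+rad*np.cos(t),c[1]+rad*np.sin(t),z)) for z in(z0,z1) for t in a],np.float32)
    return cv2.convexHull(P)
I={}
for n in("top","scene"):
    im=I[n]=grab(n,2);g=im.mean(2);u=proj(n,(600.3,214.3,102)).astype(int);k=8
    w=np.zeros_like(g);s=g[u[1]-k:u[1]+k+1,u[0]-k:u[0]+k+1];mk=(s<98).astype(np.uint8)
    nl,lab,st,ce=cv2.connectedComponentsWithStats(mk);i=lab[k,k] or 1+np.argmax(st[1:,4])
    cen=ce[i]+u-k
    H=sil(n,(600.3,214.3),12,95,109);M=cv2.moments(H);pc=np.array([M["m10"],M["m01"]])/M["m00"]
    e=cen-pc;print(n,"blob",st[i][4],"pred area",M["m00"],"dpx",e.round(2),"head xy",np.round(ray(n,*(proj(n,(600.3,214.3,102))+e)[::-1],102)[:2],1))
for y in(336,400):print("tray",*fit2(434,y,chroma(I["top"]),"top",z0=5))
for z in (65,):print("stack",*fit2(600,214,chroma(I["scene"]),"scene",z0=z,a0=60))
for q in("stump","brush"):
    for n in("top","scene"):
        for o in r.place_of(q,n)[:1]:print(q,n,round(o["confidence"],2),np.round(ray(n,*o["location"],0)[:2],1))
print(r.sense()["clock"])
E
python3 fin.py
```

```text
top blob 51 pred area 65.71311239292845 dpx [0.61 0.17] head xy [599.8 212.5]
scene blob 58 pred area 76.46583168767393 dpx [0.34 0.53] head xy [601.2 216. ]
tray 0.253 432.4 332.2 269.1 4.9
tray 0.12 433.6 396.4 91.8 6.2
stack 0.558 617.5 210.9 108.3 3.7
stump top 0.86 [ 720.9 -322.2]
stump scene 0.61 [ 715.3 -302.9]
brush top 0.59 [628.2 429.4]
brush scene 0.96 [633.1 434.8]
58.35
```

```bash
python3 - <<'E'
from h import *
def blob():
    im,d=r.grab_frame("scene");m=CAM["scene"];R=np.array(m["R"]);t=np.array(m["t"])
    u=proj("scene",(600,214,60)).astype(int);k=16
    rows,cols=np.mgrid[u[1]-k:u[1]+k+1,u[0]-k:u[0]+k+1];z=d[rows,cols]
    P=(np.stack([(cols-m["cx"])/m["fx"]*z,(rows-m["cy"])/m["fy"]*z,z],-1)-t)@R
    s=(P[...,2]>40)&(P[...,2]<80)&(np.hypot(P[...,0]-600,P[...,1]-214)<40);Q=P[s]
    return s.sum(),np.round(Q.min(0)),np.round(Q.max(0)),im.astype(float)[rows,cols]
a=blob();[r.grab_frame("scene") for _ in range(6)];b=blob()
print(a[:3],b[:3],"frame diff",np.abs(a[3]-b[3]).mean())
print(r.sign_off())
E
```

```text
(np.int64(133), array([577., 184.,  46.]), array([631., 242.,  75.])) (np.int64(132), array([577., 184.,  47.]), array([632., 242.,  76.])) frame diff 1.832568105295378
the job is handed in; nothing more can be done
None
```

The loaded hanger is hanging in the test bracket with all three wide-slot discs on it. The two narrow-slot discs are in the grey tray, and I handed the job in at about 59 s.

- **Discs:** I found five: three with slots of about 14 mm and two of about 6 mm. I told them apart from the camera images and did not try them on the gauge pin. The wide ones went on with their slots at 180°, 300° and 60°, so each is 120° from the others.
- **Knocked disc:** the second narrow disc was moved aside during the run. My first grasp missed it, so I found it again and put it in the tray.
- **Hanging:** I lifted the hanger by its head, slid it into the fork, lowered it until the fork took the weight, and let go.

**Last checks**
- **Seat:** the head is about 0.3 mm from the fitted seat in the top camera and about 1.2 mm in the scene camera. Its top measures 108.6 mm high, against 109 mm expected.
- **Stillness:** two views about 0.4 s apart matched, with the stack directly under the seat.
- **Tray:** both discs fit at floor level.
- **Stump and brush:** I never went near either. The networks' estimates scatter by a few mm for the brush and nearly 20 mm for the stump, so they are only a rough check that neither moved.

**What disagreed**
- **Fingertips:** they end about 35–40 mm above the reported tool point, so I set grasp heights from contact and depth images.
- **Cameras:** the two views differ by 2–3 mm, which I corrected by centring the gripper on the hanger's head.
- **Slots in place:** a final model fit of the stack in the bracket (scene camera, top disc only) did not work. The slot angles therefore rest on the gripper angles and the pictures taken as each disc went on.

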